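# Line up a tie plate with a drift and bolt it

## Robot

A 6-joint arm with a two-finger parallel gripper is mounted at the origin on the work surface. World frame = base frame: x ahead of the robot, y to its left, z up, the work surface at z = 0. Lengths are in m, angles in rad, forces in N, time in s.
With the tool pointing down it reaches from about 0.3 to 0.875 m from the base axis. Payload 6.4 kg.
Tool frame: the origin (TCP) lies at the centre of the arm's flange, where the gripper is bolted on; the fingertips stand 173 mm ahead of it and the grasp point (between the pads) lies 155 mm ahead of it; z points along the fingers, x is the direction in which the jaws open and shut, and the axes are right-handed (so a half turn about z gives the same grasp; the last joint's range is limited). The gripper opens to 85 mm and grips with 20 to 120 N. Pads are 22 mm wide; open, the fingers measure 114 mm over their backs; the gripper's body (76 mm by 85 mm) begins 54 mm behind the grasp point. The pads swing forward as they close: fully open they stand 13 mm farther back than shut.
Start: joints at [-1.385, 0.181, 1.607, -0, 1.354, -0.206], TCP at [0.22, -0.531, 0.405] pointing down, gripper open.
Joint ranges: [-2.99, 2.99], [-0.89, 2.07], [0.3, 2.58], [-1.14, 4.28], [0, 2.63], [-3.12, 3.12]. Speed limits (rad/s): [2.57, 2.57, 3.01, 3.14, 3.14, 3.14].

## Interface

Orientations are given as a unit quaternion [w, x, y, z].
In Python, from bench import ctrl gives the robot as it stands. The module is installed in compiled form; this text tells all that it offers.
- The arm moves only by the tool move_arm, never from a script. Its argument "moves" is a list of rows, each an object of numbers: "gripper": the opening in per cent of the stroke, from 0 (shut) to 100 (fully open); "x", "y", "z": the shift along the tool's x, y, z in cm; "roll": the turn about the tool's z in degrees. In form: [{"gripper": .., "x": .., "y": .., "z": .., "roll": ..}, ...]. A call has 1 to 5 rows; each row shifts and turns the commanded pose from where the row before left it, along the tool's axes as they then stand; what a row does not reach is not made up. A row lasts 1/8 s, in which the tool goes at most 62.5 mm and 10.7 degrees, less where a joint would pass 70% of its speed; a pose out of reach is approached as far as the arm can. A call is refused whole if a number of a shift passes 6.25 or a number of a turn 10.7, either way. A call with a gripper value outside its range is refused whole. The fingers move at their own pace and stop on an object; the grip force is fixed at half the most. Time passes only in rows, so rows that do not move let the fingers close. It gives the time, the measured TCP pose, the force and the opening at its end, in the units of the state.
- ctrl.get_obs(): the state, without advancing time (a new reading comes with each control period).
- ctrl.camera(name): name is "scene" or "top"; returns a dict with "img" (480x640x3 uint8, red, green, blue), "fx", "fy", "cx", "cy" (pixels), "world_from_camera" (4x4, takes a point from camera to world coordinates). Camera axes: x right, y up, looking along -z (the intrinsics and any distortion apply to the point x, -y, -z); pixel columns grow to the right and rows downward; lengths in m; the calibration is good to about 2 mm. A picture is of the moment at which its call begins. There is no depth.
- ctrl.hand_in(): hands the job in, once; it reports no verdict.
The state is a dict: "time_s": time; "q": joint angles; "dq": joint speeds; "joint_efforts": joint torques, N m; "eef_pos": TCP position; "eef_rot": TCP orientation; "wrist_force": force on the tool from outside, world axes, zero at the start; "torque": the same for the moment, N m; "opening": opening from 0.0 (shut) to 1.0 (fully open).
Only numpy, scipy, OpenCV 4.12 (cv2) and the standard library are available. Lean on these libraries where they do the work, as an engineer would, in place of code of your own. Each camera call takes 0.05 s, during which the arm holds its last target. There are 200 camera calls.

## Task

The steel tie plate that joins the two rails hangs on one bolt and has swung out of line: put the tapered drift down through the plate's open hole into the rail's hole beneath and, moving the plate with nothing but the drift, lever the drift sideways as you ease it down, never forcing it, until it is snug and the holes are in line. Then draw it out and stand it back in a hole of the tool block. Lower the hexagon-headed bolt from the block into the lined-up holes until its head sits down on the plate, and leave the awl and the other things on the bench where they are.

Things in the scene. Friction and masses are not known exactly. Their poses are not given: they have to be found in the camera images.
- rails: two timber rails butted end to end, 75 mm wide, 555 mm long, 60 mm high, on bearers: top 100 mm above the bench, underside 40. Held by two steel holdfasts on their +x side, at y -190 and +255 mm, 162 mm high. Fixed. Origin on the bench under the butt joint; y along the rails (short rail, 225 mm, to -y; long rail, 330 mm, to +y), z up
- rail_hole (a point): centre of the mouth of the 18 mm round vertical hole bored right through the short rail, on the rail's top face, 100 mm above the bench, 85 mm from the butt joint; axes as the rails
- plate: flat steel tie plate, 245 by 60 by 8 mm, lying on the rails. It only swings flat about the bolt already fitted through it into the long rail; it is stiff (16 N sideways at its open hole) and stays where it is left. Origin on that bolt's axis, at the plate's underside; its open hole is 170 mm away along its -y, and the plate ends 37 mm beyond that hole
- plate_hole (a point): centre of the plate's open hole, 18 mm, right through, at the plate's top face (108 mm above the bench). At the start it lies 7 to 9.5 mm out of line with the rail's hole, towards the rails' +x side; y along the plate towards its fitted bolt
- drift: round steel drift, 190 mm long, 0.32 kg. From the tip: 5 mm thick, 7 at 2 mm, evenly widening to 20 at 110 mm, then a straight shank. Snug in an 18 mm hole at 93 mm. Origin at the tip (down), z to the top. More than 40 N on the holes' edges, both sides summed, bruises them: straight down exceeds that; pulled 5 to 12 N sideways from plate hole towards rail hole meanwhile, 15 N down is enough
- bolt: plain steel bolt with a hexagonal head: shank 16 mm in diameter and 90 mm long with a bevelled end, head 24 mm across flats and 10 mm high, two of its flats facing the bolt's +y and -y; 0.18 kg. Stands in a hole of the block, head up. Origin at the centre of the shank's lower end, z towards the head. Over 60 N from it on plate or rail bruises them
- bolt_seat (a point): centre of the underside of the bolt's head, 90 mm above its lower end; 0 to 2 mm above the plate's top when the bolt is home
- block: fixed wooden tool block, 215 mm (x) by 62 mm (y) by 80 mm high, with three round holes, 17 mm in diameter and 65 mm deep, in a row along its x at -75, 0 and +75 mm, that hold the drift, the bolt and the awl in an order that varies. Origin under its centre, on the bench
- awl: marking awl with a pear-shaped wooden handle, 146 mm long, 32 mm wide at most, standing point down in the third hole of the block; to be left there. Origin at its point
- brush: wooden bench brush, 235 mm long (y), 40 mm wide, 63 mm high, on the bench to the right of the block; origin under its centre; to be left alone
- jar: glass jar with a lid, 68 mm in diameter, 85 mm high, on the bench beyond the rails; origin under its centre; to be left alone
- hammer: hammer lying on the bench between the robot and the long rail; to be left alone
There are look-alikes about, which are no part of the job. There is more than one size of the drift; the one meant has the size given above.

How it is judged:
By the outcome, as a careful person would: the job done as asked, in the order asked, and still so for the second after the job is handed in, with the robot touching nothing.
It also fails if it takes over 72 s, if anything falls off the work surface, if the arm or the gripper's body presses on something with over 40 N, if the wrist force passes 120 N, or if a joint passes its speed limit or range.

## Working session

There is one attempt and no reset: what is moved stays moved. The work goes in short steps, Python scripts to look and compute and a tool call to move; the robot and the scene stay as the last step left them, time stands still between calls to the robot, and variables do not carry over. Pictures are saved under pics/ and viewed, about 8 in all and at most 12, crops included, and the job is handed in when it is done.

Besides the shell and the picture viewer there is one more tool, called after "Request:" by a JSON object that holds its "name" and its "arguments", one argument or row to a line. move_arm: Moves the arm, as the interface text tells. Its arguments: {"type":"object","properties":{"moves":{"type":"array","items":{"type":"object","properties":{"gripper":{"type":"number"},"x":{"type":"number"},"y":{"type":"number"},"z":{"type":"number"},"roll":{"type":"number"}}}}},"required":["moves"]}

```bash
mkdir -p pics; cat > h.py <<'E'
import numpy as np, cv2
from bench import ctrl
def grab(n):
    c=ctrl.camera(n); return c
def save(c,f,box=None,s=1):
    im=c["img"][:,:,::-1]
    if box: im=im[box[1]:box[3],box[0]:box[2]]
    cv2.imwrite("pics/"+f,cv2.resize(im,None,fx=s,fy=s,interpolation=cv2.INTER_CUBIC))
def ray(c,u,v):
    T=np.array(c["world_from_camera"]); d=T[:3,:3]@np.array([(u-c["cx"])/c["fx"],-(v-c["cy"])/c["fy"],-1]); return T[:3,3],d
def onz(c,u,v,z):
    o,d=ray(c,u,v); return o+d*(z-o[2])/d[2]
def proj(c,p):
    T=np.array(c["world_from_camera"]); q=T[:3,:3].T@(np.array(p)-T[:3,3]); return c["cx"]+c["fx"]*q[0]/-q[2], c["cy"]-c["fy"]*q[1]/-q[2]
def two(c1,p1,c2,p2):
    o1,d1=ray(c1,*p1);o2,d2=ray(c2,*p2)
    s=np.linalg.lstsq(np.c_[d1,-d2],o2-o1,rcond=None)[0]
    a,b=o1+s[0]*d1,o2+s[1]*d2; return (a+b)/2,np.linalg.norm(a-b)
E
python3 - <<'E'
from h import *
import pickle
for n in("top","scene"):
    c=grab(n);save(c,n+"0.png");print(n,{k:v for k,v in c.items() if k!="img"}); pickle.dump(c,open(n+"0.pkl","wb"))
print(ctrl.get_obs())
E
```

```text
top {'fx': 536.3626153265408, 'fy': 536.3626153265408, 'cx': 315.10973117386874, 'cy': 241.93005436536615, 'world_from_camera': array([[ 0.00569904,  0.99678031, -0.07997833,  0.44994979],
       [-0.99992393,  0.00480556, -0.01135949, -0.11166834],
       [-0.01093857,  0.08003699,  0.99673187,  1.49046428],
       [ 0.        ,  0.        ,  0.        ,  1.        ]])}
scene {'fx': 512.3657898709205, 'fy': 512.3657898709205, 'cx': 316.3437908979218, 'cy': 239.2976324690478, 'world_from_camera': array([[ 0.83229604, -0.32523067,  0.44889677,  1.06101736],
       [ 0.55395084,  0.51798119, -0.65179288, -0.83979087],
       [-0.02053705,  0.79115138,  0.61127549,  0.79243543],
       [ 0.        ,  0.        ,  0.        ,  1.        ]])}
{'time_s': 0.1, 'q': array([-1.38532045e+00,  1.81460022e-01,  1.60791722e+00, -5.47453661e-06,
        1.35380289e+00, -2.06313009e-01]), 'dq': array([ 0.00054579, -0.00320448, -0.00328332,  0.00094098, -0.00093705,
       -0.00029351]), 'joint_efforts': array([-3.84316727e-04, -4.45878911e+01, -3.52238059e+01, -4.70111700e-04,
        4.22675323e-03, -4.31471946e-06]), 'eef_pos': array([ 0.21952418, -0.53119433,  0.40387336]), 'eef_rot': array([-5.65206329e-04,  8.31216754e-01, -5.55947910e-01, -5.57290937e-04]), 'wrist_force': array([-0.09410927, -0.12397349,  0.58107165]), 'torque': array([0.00917144, 0.04318939, 0.03471899]), 'opening': 0.9998659283329737}
```

View pics/top0.png

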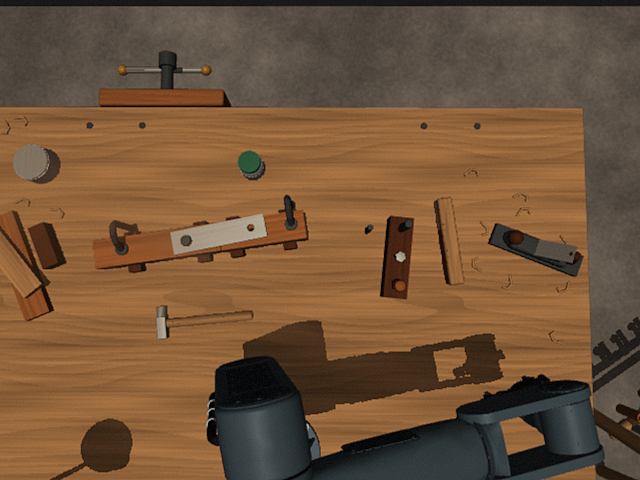

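View pics/scene0.png

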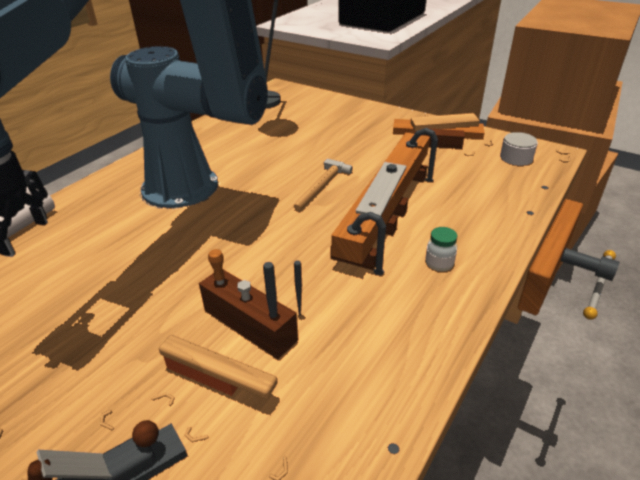

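Top view: the rails are at (200,238), with the plate's open hole near (251,228). The block is at (397,257), with the drift candidate at (407,226), the hex bolt at (401,257) and the awl at (399,286). A second, thinner look-alike drift stands on the bench at top (369,229) / scene (298,290). The one in the block is thicker, so it should be the 20 mm drift. I'll enlarge to confirm.

```bash
python3 - <<'E'
from h import *
import pickle
t=pickle.load(open("top0.pkl","rb"));s=pickle.load(open("scene0.pkl","rb"))
a=cv2.resize(t["img"][185:305,85:245+85][:,:,::-1],(800,392)) 
A=cv2.resize(t["img"][190:290,160:320][:,:,::-1],(800,500),interpolation=cv2.INTER_CUBIC);cv2.imwrite("pics/t1.png",A)
B=s["img"][230:360,190:330][:,:,::-1];B=cv2.resize(B,(560,520),interpolation=cv2.INTER_CUBIC)
C=t["img"][205:305,360:420][:,:,::-1];C=cv2.resize(C,(240,400),interpolation=cv2.INTER_CUBIC);C=cv2.copyMakeBorder(C,0,120,0,0,cv2.BORDER_CONSTANT)
cv2.imwrite("pics/t2.png",np.hstack([B,C]))
E
```

```text
(no output)
```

View pics/t1.png

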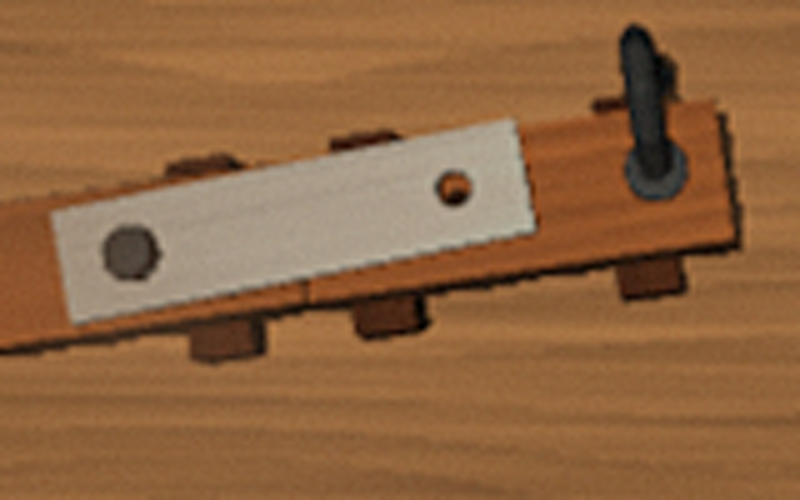

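View pics/t2.png

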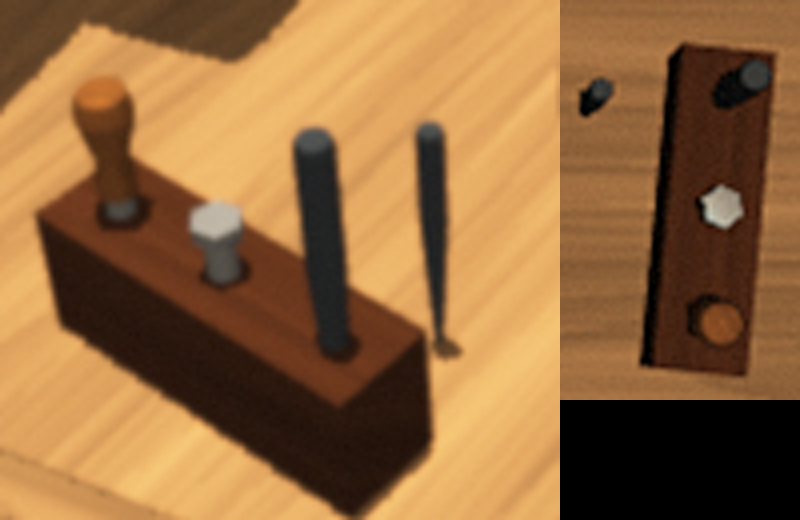

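```bash
python3 - <<'E'
from h import *
import pickle
t=pickle.load(open("top0.pkl","rb"));s=pickle.load(open("scene0.pkl","rb"))
T1=lambda u,v:((u+.5)/5-.5+160,(v+.5)/5-.5+190)
C=lambda u,v:((u-560)/4+360,v/4+205)
B=lambda u,v:(u/4+190,v/4+230)
print("drift top",two(t,C(755,75),s,B(315,140)),"lookalike",two(t,C(600,90),s,B(430,132)))
print("bolt top",two(t,C(722,206),s,B(217,215)),"awl",two(t,C(720,324),s,B(101,92)))
print("drift on z.205",onz(t,*C(755,75),.205),onz(s,*B(315,140),.205)); print("bolt on .115",onz(t,*C(722,206),.115),onz(s,*B(217,215),.115))
for p in[(690,45),(775,53),(747,375),(655,370)]: print("blk",onz(t,*C(*p),.08)[:2].round(4))
for p in[(308,270),(450,188),(131,252)]: print("pt",onz(t,*T1(*p),.108)[:2].round(4))
# rail top face edges
hsv=cv2.cvtColor(t["img"],cv2.COLOR_RGB2HSV); im=t["img"].astype(int)
for (u,v) in [(100,252),(150,247),(280,225),(300,230),(300,260),(240,220)]: print((u,v),im[v,u],hsv[v,u])
def colrun(cols,crit):
    out=[]
    for u in cols:
        col=[v for v in range(205,285) if crit(v,u)]
        out.append((u,min(col),max(col)) if col else (u,))
    return out
crit=lambda v,u: hsv[v,u,1]>175 and hsv[v,u,2]>110
print(colrun(list(range(96,172,6))+list(range(268,308,4)),crit))
pl=cv2.morphologyEx(((hsv[:,:,1]<70)&(hsv[:,:,2]>120)).astype(np.uint8)[205:285,160:280],cv2.MORPH_CLOSE,np.ones((15,15)))
cs=max(cv2.findContours(pl,0,2)[0],key=cv2.contourArea);r=cv2.minAreaRect(cs);bx=cv2.boxPoints(r)+[160,205]
for p in bx: print("plate",onz(t,*p,.108)[:2].round(4))
E
```

```text
drift top (array([ 0.59896154, -0.32121319,  0.20550969]), np.float64(0.002508730787579231)) lookalike (array([ 0.5959388 , -0.23357441,  0.14577544]), np.float64(0.0024894695391337388))
bolt top (array([ 0.5245751 , -0.31379894,  0.11823125]), np.float64(0.002275041143653019)) awl (array([ 0.4493719 , -0.30625805,  0.15745575]), np.float64(0.002171792762957047))
drift on z.205 [ 0.59807175 -0.32211782  0.205     ] [ 0.59953143 -0.31996633  0.205     ]
bolt on .115 [ 0.5239139  -0.31505233  0.115     ] [ 0.52290109 -0.31056228  0.115     ]
blk [ 0.6322 -0.2999]
blk [ 0.6272 -0.3559]
blk [ 0.4154 -0.3357]
blk [ 0.4183 -0.2758]
pt [0.5554 0.1473]
pt [0.5984 0.0743]
pt [0.5643 0.2395]
(100, 252) [147  86  39] [ 13 187 147]
(150, 247) [147  86  47] [ 12 173 147]
(280, 225) [141  80  38] [ 12 186 141]
(300, 230) [153  87  41] [ 12 187 153]
(300, 260) [139  95  58] [ 14 149 139]
(240, 220) [169 152 134] [ 15  53 169]
[(96, 240, 267), (102, 239, 266), (108, 239, 265), (114, 246, 265), (120, 255, 264), (126, 236, 263), (132, 235, 262), (138, 234, 261), (144, 234, 261), (150, 233, 260), (156, 239, 259), (162, 231, 258), (168, 233, 257), (268, 215, 242), (272, 214, 242), (276, 214, 241), (280, 213, 241), (284, 212, 240), (288, 230, 239), (292, 230, 239), (296, 211, 238), (300, 210, 238), (304, 222, 237)]
plate [0.5859 0.2814]
plate [0.6353 0.042 ]
plate [0.5761 0.0294]
plate [0.527 0.268]
```

The drift meant is the one in the block: its top is at (0.599,-0.321,0.205), which matches a 190 mm tool standing on the hole's floor at z 15 mm. The other has its top at z 0.146 and is visibly thinner, so it is the look-alike. The plate measures 244 mm, which agrees with the text. Next I move above the drift.

Request:
{"name": "move_arm", "arguments": {
  "moves": [
    {"x": -0.62, "y": -5.4, "z": -0.8},
    {"x": -0.62, "y": -5.4, "z": -0.8},
    {"x": -0.62, "y": -5.4, "z": -0.8},
    {"x": -0.62, "y": -5.4, "z": -0.8},
    {"x": -0.62, "y": -5.4, "z": -0.8}
  ]
}}

```text
validation failed for argument at $.mo...
```

Request:
{"name": "move_arm", "arguments": {
  "moves": [
    {"x": -0.62, "y": -5.4, "z": -0.8},
    {"x": -0.62, "y": -5.4, "z": -0.8},
    {"x": -0.62, "y": -5.4, "z": -0.8},
    {"roll": -9.4},
    {"roll": -9.4}
  ]
}}

```text
validation failed for argument at $.mo...
```

Request:
{"name": "move_arm", "arguments": {
  "moves": [
    {"roll": -9.4},
    {"roll": -9.4},
    {"roll": -9.4},
    {"roll": -9.4},
    {"roll": -9.4}
  ]
}}

```text
validation failed for argument at $.mo...
```

Request:
{"name": "move_arm", "arguments": {
  "moves": [
    {"roll": -9.4},
    {"roll": 0},
    {"roll": 0}
  ]
}}

```text
validation failed for argument at $.mo...
```

```bash
cat >> h.py <<'E'
def st():
    o=ctrl.get_obs(); w,x,y,z=o["eef_rot"]
    X=np.array([1-2*(y*y+z*z),2*(x*y+w*z),2*(x*z-w*y)])
    return o["time_s"],o["eef_pos"],np.arctan2(X[1],X[0]),o["wrist_force"],o["opening"],o
def to(p,th=None):
    t,e,a,f,op,o=st(); d=np.array(p)-e
    return "cm x %.2f y %.2f z %.2f | roll %.1f"%(100*(d[0]*np.cos(a)+d[1]*np.sin(a)),100*(d[0]*np.sin(a)-d[1]*np.cos(a)),-100*d[2],0 if th is None else -np.degrees((th-a+np.pi/2)%np.pi-np.pi/2))
E
python3 - <<'E'
from h import *
import pickle
t=pickle.load(open("top0.pkl","rb"))
cols=[(96,240,267),(102,239,266),(108,239,265),(126,236,263),(132,235,262),(138,234,261),(144,234,261),(150,233,260),(162,231,258),(268,215,242),(272,214,242),(276,214,241),(280,213,241),(284,212,240),(296,211,238),(300,210,238)]
L=np.array([onz(t,u,b+.5,.1)[:2] for u,a,b in cols]);U=np.array([onz(t,u,a-.5,.1)[:2] for u,a,b in cols])
k=[np.polyfit(P[:,1],P[:,0],1) for P in(L,U)];print(k)
s=np.mean([q[0] for q in k]);d=np.array([-s,-1])/np.hypot(1,s)
print("dir",d,"yaw x",np.degrees(np.arctan2(-d[0]*-1,-d[1])))
print("width",(k[1][1]-k[0][1])/np.hypot(1,s))
b=np.array([.564,.239]);h=b+.17*d;print("rail hole from bolt",h)
cx=lambda y:np.mean([q[0]*y+q[1] for q in k]);print("centreline x at bolt,hole",cx(b[1]),cx(h[1]))
print(st()[:5],np.degrees(st()[2])); print(to([.599,-.321,.47],np.radians(8)))
E
```

```text
[array([-0.14971211,  0.5623977 ]), array([-0.15428928,  0.63742831])]
dir [ 0.15027462 -0.98864429] yaw x 8.642841467845715
width 0.07417858699611275
rail hole from bolt [0.58954669 0.07093047]
centreline x at bolt,hole 0.5635848369234361 0.5891315221724456
(0.1, array([ 0.21952418, -0.53119433,  0.40387336]), np.float64(-1.1790060113495267), array([-0.09410927, -0.12397349,  0.58107165]), 0.9998659283329737) -67.55206847088111
cm x -4.94 y -43.10 z -6.61 | roll -75.6
```

The rail measures 74 mm wide (75 given) and the rail hole comes out at (0.589,0.071). The plate hole is about 9 mm to +x of it. Both agree with the text. The rows need all their fields.

Request:
{"name": "move_arm", "arguments": {
  "moves": [
    {"gripper": 100, "x": -0.62, "y": -5.4, "z": -0.8, "roll": 0},
    {"gripper": 100, "x": -0.62, "y": -5.4, "z": -0.8, "roll": 0},
    {"gripper": 100, "x": -0.62, "y": -5.4, "z": -0.8, "roll": 0},
    {"gripper": 100, "x": -0.62, "y": -5.4, "z": -0.8, "roll": 0},
    {"gripper": 100, "x": -0.62, "y": -5.4, "z": -0.8, "roll": 0}
  ]
}}

```text
time_s: 0.72
eef_pos: [0.4586, -0.3986, 0.4445]
eef_rot: [-0.0, 0.831, -0.556, -0.0]
wrist_force: [-0.3, -0.2, -0.3]
opening: 1.003
```

Request:
{"name": "move_arm", "arguments": {
  "moves": [
    {"gripper": 100, "x": -0.62, "y": -5.4, "z": -0.8, "roll": 0},
    {"gripper": 100, "x": -0.62, "y": -5.4, "z": -0.8, "roll": 0},
    {"gripper": 100, "x": -0.62, "y": -5.4, "z": -0.8, "roll": 0},
    {"gripper": 100, "x": 0, "y": 0, "z": 0, "roll": -9.4},
    {"gripper": 100, "x": 0, "y": 0, "z": 0, "roll": -9.4}
  ]
}}

```text
time_s: 1.35
eef_pos: [0.6007, -0.3197, 0.4678]
eef_rot: [-0.0, 0.912, -0.409, -0.001]
wrist_force: [0.1, 0.2, 0.1]
opening: 0.998
```

Request:
{"name": "move_arm", "arguments": {
  "moves": [
    {"gripper": 100, "x": 0, "y": 0, "z": 0, "roll": -9.4},
    {"gripper": 100, "x": 0, "y": 0, "z": 0, "roll": -9.4},
    {"gripper": 100, "x": 0, "y": 0, "z": 0, "roll": -9.4},
    {"gripper": 100, "x": 0, "y": 0, "z": 0, "roll": -9.4},
    {"gripper": 100, "x": 0, "y": 0, "z": 0, "roll": -9.4}
  ]
}}

```text
time_s: 1.98
eef_pos: [0.5998, -0.3206, 0.4679]
eef_rot: [-0.0, 1.0, -0.013, -0.001]
wrist_force: [0.2, -0.1, -0.9]
opening: 1.001
```

Request:
{"name": "move_arm", "arguments": {
  "moves": [
    {"gripper": 70, "x": 0, "y": 0, "z": 0, "roll": -9.4},
    {"gripper": 60, "x": 0, "y": 0, "z": 0, "roll": 0},
    {"gripper": 60, "x": 0, "y": 0, "z": 0, "roll": 0}
  ]
}}

```text
time_s: 2.35
eef_pos: [0.5999, -0.3206, 0.4683]
eef_rot: [-0.0, 0.998, 0.065, -0.0]
wrist_force: [-0.4, -0.6, -0.6]
opening: 0.602
```

```bash
python3 - <<'E'
from h import *
print(st()[:5],np.degrees(st()[2]),st()[5]["q"]); print(to([.599,-.321,.33],np.radians(8.6)))
E
```

```text
(2.35, array([ 0.59989071, -0.32061086,  0.46831343]), np.float64(0.13035646164752607), array([-0.40519802, -0.63705388, -0.57652161]), 0.6019051084977448) 7.468875084662225 [-6.64895825e-01  3.72987852e-01  1.24104265e+00  2.87883878e-05
  1.52819101e+00 -7.95253424e-01]
cm x -0.09 y 0.03 z 13.83 | roll -1.1
```

Request:
{"name": "move_arm", "arguments": {
  "moves": [
    {"gripper": 60, "x": -0.1, "y": 0, "z": 4.6, "roll": -1.1},
    {"gripper": 60, "x": 0, "y": 0, "z": 4.6, "roll": 0},
    {"gripper": 60, "x": 0, "y": 0, "z": 4.6, "roll": 0},
    {"gripper": 15, "x": 0, "y": 0, "z": 0, "roll": 0},
    {"gripper": 0, "x": 0, "y": 0, "z": 0, "roll": 0}
  ]
}}

```text
time_s: 2.98
eef_pos: [0.5994, -0.3211, 0.3326]
eef_rot: [0.001, 0.997, 0.076, 0.001]
wrist_force: [0.0, 0.3, -1.9]
opening: 0.219
```

Request:
{"name": "move_arm", "arguments": {
  "moves": [
    {"gripper": 0, "x": 0, "y": 0, "z": 0, "roll": 0},
    {"gripper": 0, "x": 0, "y": 0, "z": 0, "roll": 0},
    {"gripper": 0, "x": 0, "y": 0, "z": 0, "roll": 0},
    {"gripper": 0, "x": 0, "y": 0, "z": 0, "roll": 0}
  ]
}}

```text
time_s: 3.48
eef_pos: [0.5992, -0.321, 0.3317]
eef_rot: [0.001, 0.997, 0.076, 0.001]
wrist_force: [0.7, 0.0, 0.1]
opening: 0.216
```

Request:
{"name": "move_arm", "arguments": {
  "moves": [
    {"gripper": 0, "x": 0, "y": 0, "z": -3, "roll": 0},
    {"gripper": 0, "x": 0, "y": 0, "z": -4.5, "roll": 0},
    {"gripper": 0, "x": 0, "y": 0, "z": -4.5, "roll": 0},
    {"gripper": 0, "x": 0, "y": 0, "z": -4.5, "roll": 0},
    {"gripper": 0, "x": 0, "y": 0, "z": 0, "roll": 0}
  ]
}}

```text
time_s: 4.1
eef_pos: [0.5993, -0.321, 0.5013]
eef_rot: [0.003, 0.997, 0.076, 0.003]
wrist_force: [0.4, -0.5, -3.3]
opening: 0.218
```

Request:
{"name": "move_arm", "arguments": {
  "moves": [
    {"gripper": 0, "x": 0.5, "y": -3, "z": 0, "roll": 0},
    {"gripper": 0, "x": 0.8, "y": -5.5, "z": 0, "roll": 0},
    {"gripper": 0, "x": 0.8, "y": -5.5, "z": 0, "roll": 0},
    {"gripper": 0, "x": 0.8, "y": -5.5, "z": 0, "roll": 0},
    {"gripper": 0, "x": 0.8, "y": -5.5, "z": 0, "roll": 0}
  ]
}}

```text
time_s: 4.72
eef_pos: [0.5969, -0.0663, 0.4935]
eef_rot: [-0.001, 0.997, 0.076, -0.001]
wrist_force: [1.4, -0.3, -2.3]
opening: 0.218
```

Request:
{"name": "move_arm", "arguments": {
  "moves": [
    {"gripper": 0, "x": 0.8, "y": -5.5, "z": 0, "roll": 0},
    {"gripper": 0, "x": 0.8, "y": -5.5, "z": 0, "roll": 0},
    {"gripper": 0, "x": 0.4, "y": -2.9, "z": 1.5, "roll": 0},
    {"gripper": 0, "x": 0, "y": 0, "z": 1, "roll": 0},
    {"gripper": 0, "x": 0, "y": 0, "z": 0, "roll": 0}
  ]
}}

```text
time_s: 5.35
eef_pos: [0.5957, 0.072, 0.4682]
eef_rot: [-0.0, 0.997, 0.076, -0.002]
wrist_force: [-0.4, -0.1, -3.0]
opening: 0.216
```

```bash
python3 - <<'E'
from h import *
import pickle
print(st()[:5],np.degrees(st()[2])); print(to([.597,.072,.46],np.radians(8.6)))
s=grab("scene");t=grab("top");pickle.dump((t,s),open("c1.pkl","wb"))
e=st()[1];print("pred tip",proj(s,e-[0,0,.317]),"pred hole",proj(s,[.598,.073,.108]),"top",proj(t,[.598,.073,.108]))
save(s,"s1.png",(320,90,460,210),5)
E
```

```text
(5.35, array([0.59572202, 0.07200204, 0.46818861]), np.float64(0.15270231530756537), array([-0.37888759, -0.14265378, -2.97568162]), 0.21566592874610324) 8.749198188999442
cm x 0.13 y 0.02 z 0.82 | roll 0.1
pred tip (np.float64(372.58244914810297), np.float64(188.9048938179)) pred hole (np.float64(372.704303672931), np.float64(204.93341520712283)) top (np.float64(250.1056905429814), np.float64(227.35893983896315))
```

View pics/s1.png

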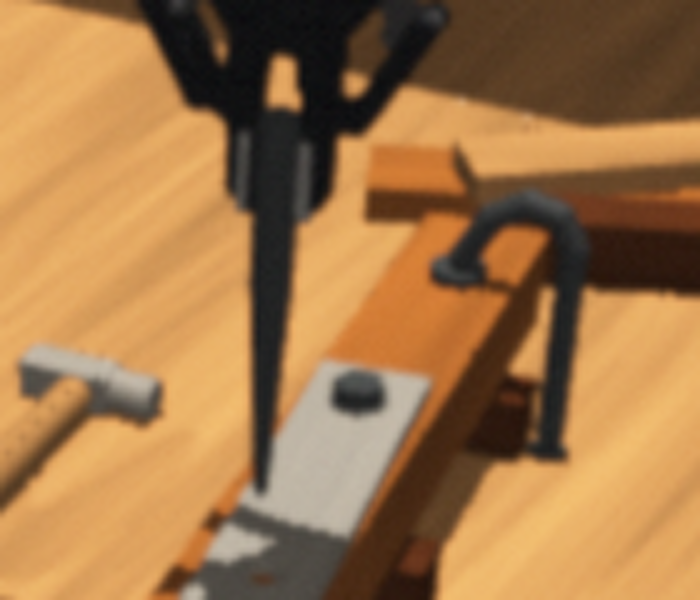

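The tip at (372,188) matches its predicted pixel within 1 px, and the plate hole is at about (372.4,205.4), also as predicted. I aim between the two holes' centres and ease down.

Request:
{"name": "move_arm", "arguments": {
  "moves": [
    {"gripper": 0, "x": -0.2, "y": 0, "z": 1.5, "roll": 0},
    {"gripper": 0, "x": 0, "y": 0, "z": 2, "roll": 0},
    {"gripper": 0, "x": 0, "y": 0, "z": 0, "roll": 0},
    {"gripper": 0, "x": 0, "y": 0, "z": 0.5, "roll": 0},
    {"gripper": 0, "x": 0, "y": 0, "z": 0.3, "roll": 0}
  ]
}}

```text
time_s: 6.08
eef_pos: [0.5943, 0.0719, 0.4282]
eef_rot: [0.0, 0.997, 0.076, 0.001]
wrist_force: [-0.1, -0.4, -4.0]
opening: 0.218
```

Request:
{"name": "move_arm", "arguments": {
  "moves": [
    {"gripper": 0, "x": 0, "y": 0, "z": 0.3, "roll": 0},
    {"gripper": 0, "x": 0, "y": 0, "z": 0.3, "roll": 0}
  ]
}}

```text
time_s: 6.32
eef_pos: [0.5941, 0.0721, 0.4217]
eef_rot: [0.0, 0.997, 0.076, 0.0]
wrist_force: [0.4, 0.2, -3.3]
opening: 0.219
```

Request:
{"name": "move_arm", "arguments": {
  "moves": [
    {"gripper": 0, "x": 0, "y": 0, "z": 0.2, "roll": 0},
    {"gripper": 0, "x": 0, "y": 0, "z": 0.2, "roll": 0}
  ]
}}

```text
time_s: 6.58
eef_pos: [0.5941, 0.0721, 0.4176]
eef_rot: [-0.0, 0.997, 0.076, 0.0]
wrist_force: [-0.5, -0.3, -3.3]
opening: 0.217
```

Request:
{"name": "move_arm", "arguments": {
  "moves": [
    {"gripper": 0, "x": 0, "y": 0, "z": 0.15, "roll": 0},
    {"gripper": 0, "x": 0, "y": 0, "z": 0.15, "roll": 0}
  ]
}}

```text
time_s: 6.82
eef_pos: [0.5941, 0.0721, 0.4146]
eef_rot: [0.0, 0.997, 0.076, 0.0]
wrist_force: [-0.7, 0.5, -3.1]
opening: 0.218
```

Request:
{"name": "move_arm", "arguments": {
  "moves": [
    {"gripper": 0, "x": 0, "y": 0, "z": 0.15, "roll": 0},
    {"gripper": 0, "x": 0, "y": 0, "z": 0.15, "roll": 0}
  ]
}}

```text
time_s: 7.08
eef_pos: [0.5941, 0.0721, 0.4116]
eef_rot: [0.0, 0.997, 0.076, 0.0]
wrist_force: [-0.2, -0.2, -2.2]
opening: 0.218
```

Request:
{"name": "move_arm", "arguments": {
  "moves": [
    {"gripper": 0, "x": 0, "y": 0, "z": 0.15, "roll": 0},
    {"gripper": 0, "x": 0, "y": 0, "z": 0.15, "roll": 0}
  ]
}}

```text
time_s: 7.32
eef_pos: [0.5941, 0.0721, 0.4086]
eef_rot: [0.0, 0.997, 0.076, -0.0]
wrist_force: [-1.0, 0.9, -3.6]
opening: 0.215
```

Request:
{"name": "move_arm", "arguments": {
  "moves": [
    {"gripper": 0, "x": 0, "y": 0, "z": 0.2, "roll": 0},
    {"gripper": 0, "x": 0, "y": 0, "z": 0.2, "roll": 0},
    {"gripper": 0, "x": 0, "y": 0, "z": 0, "roll": 0}
  ]
}}

```text
time_s: 7.7
eef_pos: [0.594, 0.0721, 0.4044]
eef_rot: [-0.0, 0.997, 0.076, -0.0]
wrist_force: [-1.5, -0.0, -3.8]
opening: 0.219
```

Request:
{"name": "move_arm", "arguments": {
  "moves": [
    {"gripper": 0, "x": 0, "y": 0, "z": 0.15, "roll": 0},
    {"gripper": 0, "x": 0, "y": 0, "z": 0.15, "roll": 0},
    {"gripper": 0, "x": 0, "y": 0, "z": 0, "roll": 0}
  ]
}}

```text
time_s: 8.07
eef_pos: [0.594, 0.0721, 0.4015]
eef_rot: [-0.0, 0.997, 0.076, -0.0]
wrist_force: [-1.0, -0.8, -3.1]
opening: 0.216
```

Request:
{"name": "move_arm", "arguments": {
  "moves": [
    {"gripper": 0, "x": -0.05, "y": 0, "z": 0, "roll": 0},
    {"gripper": 0, "x": -0.05, "y": 0, "z": 0, "roll": 0},
    {"gripper": 0, "x": 0, "y": 0, "z": 0, "roll": 0}
  ]
}}

```text
time_s: 8.45
eef_pos: [0.5932, 0.0719, 0.4018]
eef_rot: [0.0, 0.997, 0.076, 0.0]
wrist_force: [-0.0, 0.2, -3.2]
opening: 0.216
```

Request:
{"name": "move_arm", "arguments": {
  "moves": [
    {"gripper": 0, "x": -0.05, "y": 0, "z": 0.1, "roll": 0},
    {"gripper": 0, "x": -0.05, "y": 0, "z": 0.1, "roll": 0},
    {"gripper": 0, "x": 0, "y": 0, "z": 0, "roll": 0}
  ]
}}

```text
time_s: 8.82
eef_pos: [0.5924, 0.0718, 0.4]
eef_rot: [0.0, 0.997, 0.076, 0.001]
wrist_force: [1.3, 0.6, -2.7]
opening: 0.219
```

Request:
{"name": "move_arm", "arguments": {
  "moves": [
    {"gripper": 0, "x": -0.05, "y": 0, "z": 0.1, "roll": 0},
    {"gripper": 0, "x": -0.05, "y": 0, "z": 0.1, "roll": 0},
    {"gripper": 0, "x": 0, "y": 0, "z": 0, "roll": 0}
  ]
}}

```text
time_s: 9.2
eef_pos: [0.5916, 0.0716, 0.3983]
eef_rot: [0.0, 0.997, 0.076, 0.001]
wrist_force: [5.5, 0.6, -0.6]
opening: 0.218
```

Request:
{"name": "move_arm", "arguments": {
  "moves": [
    {"gripper": 0, "x": -0.03, "y": 0, "z": 0.1, "roll": 0},
    {"gripper": 0, "x": -0.02, "y": 0, "z": 0.1, "roll": 0},
    {"gripper": 0, "x": 0, "y": 0, "z": 0.1, "roll": 0}
  ]
}}

```text
time_s: 9.57
eef_pos: [0.5912, 0.0716, 0.3959]
eef_rot: [0.0, 0.997, 0.076, 0.002]
wrist_force: [4.9, 0.3, 3.4]
opening: 0.219
```

Request:
{"name": "move_arm", "arguments": {
  "moves": [
    {"gripper": 0, "x": -0.01, "y": 0, "z": 0.1, "roll": 0},
    {"gripper": 0, "x": -0.01, "y": 0, "z": 0.1, "roll": 0},
    {"gripper": 0, "x": -0.01, "y": 0, "z": 0.1, "roll": 0}
  ]
}}

```text
time_s: 9.95
eef_pos: [0.5912, 0.0715, 0.3938]
eef_rot: [0.0, 0.997, 0.076, 0.002]
wrist_force: [4.4, 1.4, 7.9]
opening: 0.217
```

Request:
{"name": "move_arm", "arguments": {
  "moves": [
    {"gripper": 0, "x": -0.06, "y": 0, "z": 0, "roll": 0},
    {"gripper": 0, "x": -0.05, "y": 0, "z": 0.05, "roll": 0},
    {"gripper": 0, "x": 0, "y": 0, "z": 0.05, "roll": 0}
  ]
}}

```text
time_s: 10.32
eef_pos: [0.5904, 0.0714, 0.3936]
eef_rot: [0.0, 0.997, 0.076, 0.003]
wrist_force: [5.1, 1.7, 9.5]
opening: 0.221
```

Request:
{"name": "move_arm", "arguments": {
  "moves": [
    {"gripper": 0, "x": -0.02, "y": 0, "z": 0.08, "roll": 0},
    {"gripper": 0, "x": -0.01, "y": 0, "z": 0.08, "roll": 0}
  ]
}}

```text
time_s: 10.58
eef_pos: [0.5903, 0.0713, 0.3927]
eef_rot: [0.0, 0.997, 0.076, 0.004]
wrist_force: [4.9, 2.4, 13.0]
opening: 0.217
```

Request:
{"name": "move_arm", "arguments": {
  "moves": [
    {"gripper": 0, "x": -0.08, "y": 0, "z": 0, "roll": 0},
    {"gripper": 0, "x": -0.08, "y": 0, "z": 0, "roll": 0},
    {"gripper": 0, "x": 0, "y": 0, "z": 0, "roll": 0}
  ]
}}

```text
time_s: 10.95
eef_pos: [0.589, 0.0711, 0.3927]
eef_rot: [0.0, 0.997, 0.076, 0.005]
wrist_force: [7.0, 2.3, 9.8]
opening: 0.219
```

Request:
{"name": "move_arm", "arguments": {
  "moves": [
    {"gripper": 0, "x": -0.05, "y": 0, "z": 0, "roll": 0},
    {"gripper": 0, "x": 0, "y": 0, "z": 0, "roll": 0}
  ]
}}

```text
time_s: 11.2
eef_pos: [0.5887, 0.0711, 0.3927]
eef_rot: [0.0, 0.997, 0.076, 0.005]
wrist_force: [7.5, 1.8, 8.8]
opening: 0.216
```

Request:
{"name": "move_arm", "arguments": {
  "moves": [
    {"gripper": 0, "x": -0.03, "y": 0, "z": 0.1, "roll": 0},
    {"gripper": 0, "x": -0.03, "y": 0, "z": 0.1, "roll": 0},
    {"gripper": 0, "x": -0.03, "y": 0, "z": 0.05, "roll": 0}
  ]
}}

```text
time_s: 11.58
eef_pos: [0.5882, 0.071, 0.3917]
eef_rot: [0.0, 0.997, 0.076, 0.006]
wrist_force: [7.1, 2.7, 16.2]
opening: 0.217
```

Request:
{"name": "move_arm", "arguments": {
  "moves": [
    {"gripper": 0, "x": -0.03, "y": 0, "z": 0.05, "roll": 0},
    {"gripper": 0, "x": -0.03, "y": 0, "z": 0.05, "roll": 0}
  ]
}}

```text
time_s: 11.82
eef_pos: [0.5878, 0.0709, 0.3909]
eef_rot: [0.0, 0.997, 0.076, 0.007]
wrist_force: [7.1, 1.5, 15.1]
opening: 0.217
```

Request:
{"name": "move_arm", "arguments": {
  "moves": [
    {"gripper": 0, "x": -0.1, "y": 0, "z": 0, "roll": 0},
    {"gripper": 0, "x": -0.1, "y": 0, "z": 0, "roll": 0},
    {"gripper": 0, "x": -0.05, "y": 0, "z": 0.03, "roll": 0},
    {"gripper": 0, "x": 0, "y": 0, "z": 0.03, "roll": 0}
  ]
}}

```text
time_s: 12.32
eef_pos: [0.5859, 0.0706, 0.3905]
eef_rot: [0.0, 0.997, 0.076, 0.008]
wrist_force: [11.6, 3.3, 12.3]
opening: 0.213
```

Request:
{"name": "move_arm", "arguments": {
  "moves": [
    {"gripper": 0, "x": -0.03, "y": 0, "z": 0.05, "roll": 0},
    {"gripper": 0, "x": -0.03, "y": 0, "z": 0.05, "roll": 0},
    {"gripper": 0, "x": -0.03, "y": 0, "z": 0.05, "roll": 0}
  ]
}}

```text
time_s: 12.7
eef_pos: [0.5852, 0.0705, 0.389]
eef_rot: [0.0, 0.997, 0.076, 0.008]
wrist_force: [12.9, 3.5, 12.7]
opening: 0.218
```

```bash
python3 - <<'E'
from h import *
o=st();print(o[:5],o[5]["torque"],o[5]["eef_rot"])
s=grab("scene")
print("hole rail",proj(s,[.589,.071,.108]))
save(s,"s2.png",(320,90,460,210),5)
E
```

```text
(12.7, array([0.58521467, 0.07047055, 0.38898378]), np.float64(0.15247754837259664), array([12.89125232,  3.49637742, 12.68313392]), 0.21842323179743756) [ 0.95769708 -3.60702386  0.0858405 ] [2.69438537e-04 9.97060126e-01 7.61545591e-02 8.45672743e-03]
hole rail (np.float64(368.97867776528204), np.float64(204.21857274478162))
```

View pics/s2.png

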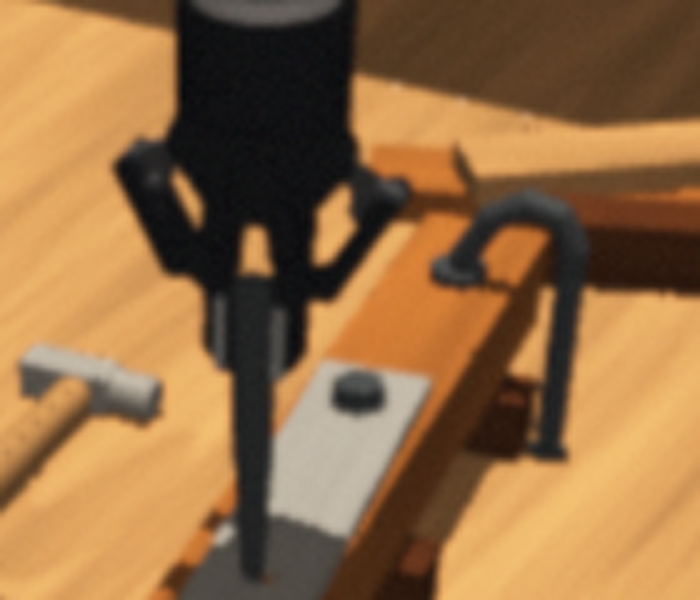

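The drift stands in the plate hole, slightly tilted (crop (255,575)). A pull of about 12 N makes it go down. I carry on in that way.

Request:
{"name": "move_arm", "arguments": {
  "moves": [
    {"gripper": 0, "x": 0, "y": 0, "z": 0.08, "roll": 0},
    {"gripper": 0, "x": 0, "y": 0, "z": 0.08, "roll": 0},
    {"gripper": 0, "x": 0, "y": 0, "z": 0.08, "roll": 0},
    {"gripper": 0, "x": 0, "y": 0, "z": 0.08, "roll": 0}
  ]
}}

```text
time_s: 13.25
eef_pos: [0.5852, 0.0705, 0.3857]
eef_rot: [0.0, 0.997, 0.076, 0.008]
wrist_force: [12.2, 2.8, 11.7]
opening: 0.219
```

Request:
{"name": "move_arm", "arguments": {
  "moves": [
    {"gripper": 0, "x": -0.01, "y": 0, "z": 0.05, "roll": 0},
    {"gripper": 0, "x": -0.01, "y": 0, "z": 0.05, "roll": 0},
    {"gripper": 0, "x": -0.01, "y": 0, "z": 0.05, "roll": 0}
  ]
}}

```text
time_s: 13.62
eef_pos: [0.585, 0.0704, 0.3843]
eef_rot: [0.0, 0.997, 0.076, 0.009]
wrist_force: [12.7, 3.6, 11.8]
opening: 0.216
```

Request:
{"name": "move_arm", "arguments": {
  "moves": [
    {"gripper": 0, "x": 0.02, "y": 0, "z": 0.1, "roll": 0},
    {"gripper": 0, "x": 0, "y": 0, "z": 0.1, "roll": 0},
    {"gripper": 0, "x": 0, "y": 0, "z": 0.1, "roll": 0},
    {"gripper": 0, "x": 0, "y": 0, "z": 0.1, "roll": 0},
    {"gripper": 0, "x": 0, "y": 0, "z": 0.1, "roll": 0}
  ]
}}

```text
time_s: 14.25
eef_pos: [0.5852, 0.0705, 0.3792]
eef_rot: [0.0, 0.997, 0.076, 0.008]
wrist_force: [12.6, 3.5, 12.1]
opening: 0.214
```

Request:
{"name": "move_arm", "arguments": {
  "moves": [
    {"gripper": 0, "x": 0, "y": 0, "z": 0.1, "roll": 0},
    {"gripper": 0, "x": 0, "y": 0, "z": 0.1, "roll": 0},
    {"gripper": 0, "x": 0, "y": 0, "z": 0.1, "roll": 0}
  ]
}}

```text
time_s: 14.62
eef_pos: [0.5852, 0.0706, 0.3762]
eef_rot: [0.0, 0.997, 0.076, 0.008]
wrist_force: [12.7, 3.7, 12.2]
opening: 0.219
```

Request:
{"name": "move_arm", "arguments": {
  "moves": [
    {"gripper": 0, "x": 0.04, "y": 0, "z": 0.1, "roll": 0},
    {"gripper": 0, "x": 0.02, "y": 0, "z": 0.1, "roll": 0},
    {"gripper": 0, "x": 0, "y": 0, "z": 0.12, "roll": 0},
    {"gripper": 0, "x": 0, "y": 0, "z": 0.12, "roll": 0},
    {"gripper": 0, "x": 0, "y": 0, "z": 0.12, "roll": 0}
  ]
}}

```text
time_s: 15.25
eef_pos: [0.5857, 0.0707, 0.3705]
eef_rot: [0.0, 0.997, 0.076, 0.008]
wrist_force: [11.8, 4.2, 12.8]
opening: 0.217
```

Request:
{"name": "move_arm", "arguments": {
  "moves": [
    {"gripper": 0, "x": 0, "y": 0, "z": 0.12, "roll": 0},
    {"gripper": 0, "x": 0, "y": 0, "z": 0.12, "roll": 0},
    {"gripper": 0, "x": 0, "y": 0, "z": 0.12, "roll": 0},
    {"gripper": 0, "x": 0, "y": 0, "z": 0.12, "roll": 0}
  ]
}}

```text
time_s: 15.75
eef_pos: [0.5857, 0.0707, 0.3657]
eef_rot: [0.0, 0.997, 0.076, 0.008]
wrist_force: [12.2, 4.6, 13.2]
opening: 0.218
```

```bash
python3 - <<'E'
from h import *
o=st();print(o[:5],o[5]["torque"],o[5]["eef_rot"])
s=grab("scene")
save(s,"s3.png",(320,110,460,230),5)
E
```

```text
(15.75, array([0.58565987, 0.07074954, 0.36572052]), np.float64(0.1526004562863174), array([12.18366111,  4.5596004 , 13.16918926]), 0.21794815971839324) [ 1.12346613 -2.99042228 -0.01153179] [4.90449940e-06 9.97060451e-01 7.62192208e-02 7.81590231e-03]
```

View pics/s3.png

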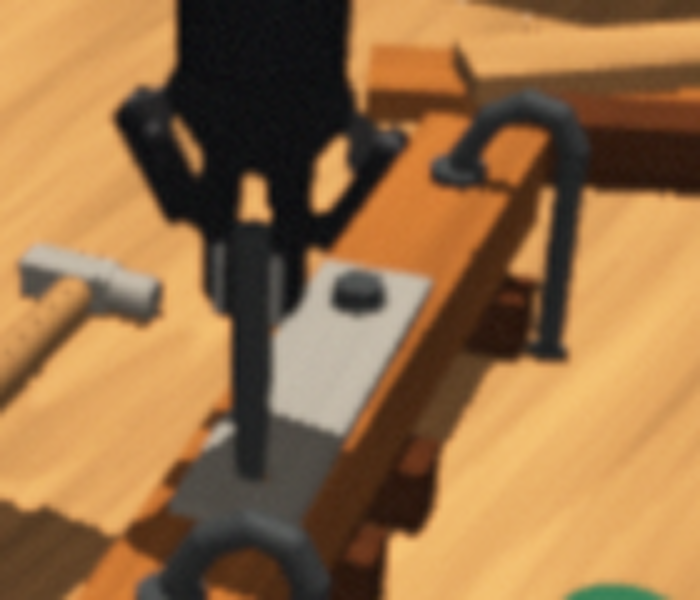

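The drift is moving down with its top still about 30 mm proud of the pads, so it has not slipped. About 34 mm to go.

Request:
{"name": "move_arm", "arguments": {
  "moves": [
    {"gripper": 0, "x": 0.03, "y": 0, "z": 0.12, "roll": 0},
    {"gripper": 0, "x": 0.02, "y": 0, "z": 0.12, "roll": 0},
    {"gripper": 0, "x": 0, "y": 0, "z": 0.12, "roll": 0},
    {"gripper": 0, "x": 0, "y": 0, "z": 0.12, "roll": 0},
    {"gripper": 0, "x": 0, "y": 0, "z": 0.12, "roll": 0}
  ]
}}

```text
time_s: 16.42
eef_pos: [0.586, 0.0709, 0.3596]
eef_rot: [-0.0, 0.997, 0.076, 0.007]
wrist_force: [9.3, 4.4, 13.5]
opening: 0.217
```

Request:
{"name": "move_arm", "arguments": {
  "moves": [
    {"gripper": 0, "x": 0.02, "y": 0, "z": 0.12, "roll": 0},
    {"gripper": 0, "x": 0, "y": 0, "z": 0.12, "roll": 0},
    {"gripper": 0, "x": 0, "y": 0, "z": 0.12, "roll": 0},
    {"gripper": 0, "x": 0, "y": 0, "z": 0.12, "roll": 0}
  ]
}}

```text
time_s: 16.92
eef_pos: [0.5861, 0.071, 0.3548]
eef_rot: [-0.0, 0.997, 0.076, 0.007]
wrist_force: [9.0, 5.9, 14.4]
opening: 0.216
```

Request:
{"name": "move_arm", "arguments": {
  "moves": [
    {"gripper": 0, "x": 0, "y": -0.06, "z": 0.1, "roll": 0},
    {"gripper": 0, "x": 0, "y": -0.06, "z": 0.1, "roll": 0},
    {"gripper": 0, "x": 0, "y": 0, "z": 0.1, "roll": 0},
    {"gripper": 0, "x": 0, "y": 0, "z": 0.1, "roll": 0}
  ]
}}

```text
time_s: 17.42
eef_pos: [0.586, 0.0719, 0.3508]
eef_rot: [0.0, 0.997, 0.076, 0.007]
wrist_force: [10.7, 3.6, 14.5]
opening: 0.214
```

Request:
{"name": "move_arm", "arguments": {
  "moves": [
    {"gripper": 0, "x": 0, "y": 0, "z": 0.12, "roll": 0},
    {"gripper": 0, "x": 0, "y": 0, "z": 0.12, "roll": 0},
    {"gripper": 0, "x": 0, "y": 0, "z": 0.12, "roll": 0},
    {"gripper": 0, "x": 0, "y": 0, "z": 0.12, "roll": 0}
  ]
}}

```text
time_s: 17.92
eef_pos: [0.586, 0.0719, 0.346]
eef_rot: [0.0, 0.997, 0.076, 0.007]
wrist_force: [9.7, 3.9, 14.5]
opening: 0.217
```

Request:
{"name": "move_arm", "arguments": {
  "moves": [
    {"gripper": 0, "x": 0, "y": -0.03, "z": 0.12, "roll": 0},
    {"gripper": 0, "x": 0, "y": -0.03, "z": 0.12, "roll": 0},
    {"gripper": 0, "x": 0, "y": 0, "z": 0.12, "roll": 0},
    {"gripper": 0, "x": 0, "y": 0, "z": 0.12, "roll": 0}
  ]
}}

```text
time_s: 18.42
eef_pos: [0.5859, 0.0723, 0.3412]
eef_rot: [0.0, 0.997, 0.076, 0.007]
wrist_force: [8.7, 2.8, 15.3]
opening: 0.216
```

Request:
{"name": "move_arm", "arguments": {
  "moves": [
    {"gripper": 0, "x": 0, "y": 0, "z": 0.1, "roll": 0},
    {"gripper": 0, "x": 0, "y": 0, "z": 0.1, "roll": 0},
    {"gripper": 0, "x": 0, "y": 0, "z": 0.1, "roll": 0}
  ]
}}

```text
time_s: 18.8
eef_pos: [0.5859, 0.0724, 0.3382]
eef_rot: [0.0, 0.997, 0.076, 0.007]
wrist_force: [9.3, 3.3, 14.6]
opening: 0.216
```

Request:
{"name": "move_arm", "arguments": {
  "moves": [
    {"gripper": 0, "x": 0, "y": 0, "z": 0.08, "roll": 0},
    {"gripper": 0, "x": 0, "y": 0, "z": 0.08, "roll": 0},
    {"gripper": 0, "x": 0, "y": 0, "z": 0.08, "roll": 0}
  ]
}}

```text
time_s: 19.18
eef_pos: [0.5858, 0.0724, 0.3358]
eef_rot: [0.0, 0.997, 0.076, 0.007]
wrist_force: [8.7, 3.1, 16.3]
opening: 0.213
```

Request:
{"name": "move_arm", "arguments": {
  "moves": [
    {"gripper": 0, "x": 0, "y": 0, "z": 0.08, "roll": 0},
    {"gripper": 0, "x": 0, "y": 0, "z": 0.08, "roll": 0}
  ]
}}

```text
time_s: 19.42
eef_pos: [0.5858, 0.0724, 0.3343]
eef_rot: [0.0, 0.997, 0.076, 0.006]
wrist_force: [8.2, 4.2, 16.4]
opening: 0.214
```

```bash
python3 - <<'E'
from h import *
o=st();print(o[:5],o[5]["torque"],o[5]["eef_rot"])
s=grab("scene")
for a in (.19,.185,.17): print(proj(s,[.586,.072,.108-.093+a]))
save(s,"s4.png",(330,120,430,210),7)
E
```

```text
(19.425, array([0.5858353 , 0.07240392, 0.33430013]), np.float64(0.1526868652613269), array([ 8.2093899 ,  4.22811148, 16.42673517]), 0.21382839506612109) [ 0.71578071 -1.88900855 -0.01271939] [3.22476245e-04 9.97066633e-01 7.62624441e-02 6.48577453e-03]
(np.float64(369.8354736753121), np.float64(168.1356358120713))
(np.float64(369.7406794178654), np.float64(170.05436938636905))
(np.float64(369.4592459140231), np.float64(175.75087387197482))
```

View pics/s4.png

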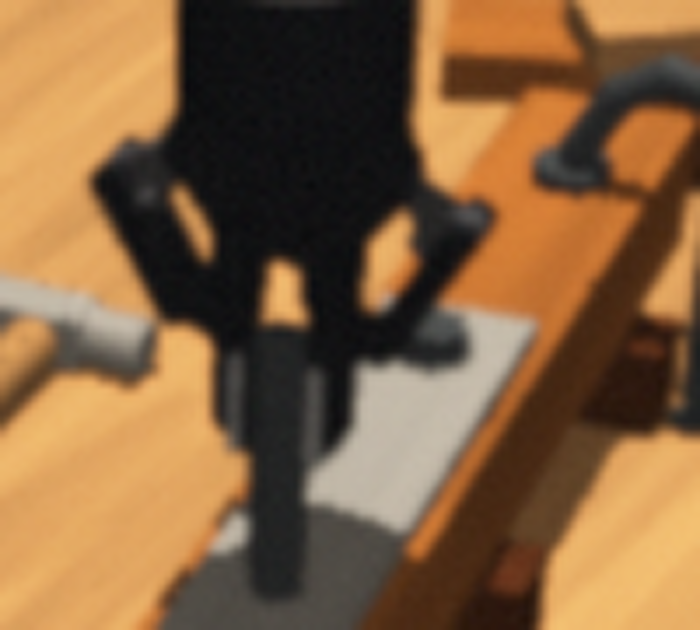

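The drift's top is at (370,168), where a snug drift should have it (369.8,168.1). I ease the last bit and straighten the lever.

Request:
{"name": "move_arm", "arguments": {
  "moves": [
    {"gripper": 0, "x": 0, "y": -0.03, "z": 0.06, "roll": 0},
    {"gripper": 0, "x": 0, "y": 0, "z": 0.06, "roll": 0},
    {"gripper": 0, "x": 0, "y": 0, "z": 0, "roll": 0}
  ]
}}

```text
time_s: 19.85
eef_pos: [0.5858, 0.0726, 0.333]
eef_rot: [0.0, 0.997, 0.076, 0.006]
wrist_force: [9.0, 2.4, 15.9]
opening: 0.218
```

Request:
{"name": "move_arm", "arguments": {
  "moves": [
    {"gripper": 0, "x": 0, "y": 0, "z": 0.06, "roll": 0},
    {"gripper": 0, "x": 0, "y": 0, "z": 0.04, "roll": 0},
    {"gripper": 0, "x": 0, "y": 0, "z": 0, "roll": 0}
  ]
}}

```text
time_s: 20.23
eef_pos: [0.5858, 0.0726, 0.3321]
eef_rot: [0.0, 0.997, 0.076, 0.006]
wrist_force: [7.2, 3.2, 16.0]
opening: 0.213
```

Request:
{"name": "move_arm", "arguments": {
  "moves": [
    {"gripper": 0, "x": 0, "y": 0, "z": 0.05, "roll": 0},
    {"gripper": 0, "x": 0, "y": 0, "z": 0, "roll": 0}
  ]
}}

```text
time_s: 20.48
eef_pos: [0.5858, 0.0726, 0.3317]
eef_rot: [0.0, 0.997, 0.076, 0.006]
wrist_force: [8.4, 3.3, 16.7]
opening: 0.214
```

Request:
{"name": "move_arm", "arguments": {
  "moves": [
    {"gripper": 0, "x": 0, "y": 0, "z": 0.05, "roll": 0},
    {"gripper": 0, "x": 0, "y": 0, "z": 0, "roll": 0}
  ]
}}

```text
time_s: 20.72
eef_pos: [0.5858, 0.0726, 0.3312]
eef_rot: [0.0, 0.997, 0.076, 0.006]
wrist_force: [8.6, 3.3, 16.6]
opening: 0.221
```

Request:
{"name": "move_arm", "arguments": {
  "moves": [
    {"gripper": 0, "x": 0, "y": 0, "z": 0.05, "roll": 0},
    {"gripper": 0, "x": 0, "y": 0, "z": 0, "roll": 0}
  ]
}}

```text
time_s: 20.98
eef_pos: [0.5858, 0.0726, 0.3307]
eef_rot: [0.0, 0.997, 0.076, 0.006]
wrist_force: [7.8, 3.0, 16.5]
opening: 0.216
```

Request:
{"name": "move_arm", "arguments": {
  "moves": [
    {"gripper": 0, "x": 0, "y": 0, "z": 0.05, "roll": 0},
    {"gripper": 0, "x": 0, "y": 0, "z": 0, "roll": 0}
  ]
}}

```text
time_s: 21.22
eef_pos: [0.5858, 0.0727, 0.3303]
eef_rot: [0.0, 0.997, 0.076, 0.006]
wrist_force: [7.4, 3.1, 18.4]
opening: 0.217
```

Request:
{"name": "move_arm", "arguments": {
  "moves": [
    {"gripper": 0, "x": 0, "y": 0, "z": 0.05, "roll": 0},
    {"gripper": 0, "x": 0, "y": 0, "z": 0, "roll": 0}
  ]
}}

```text
time_s: 21.48
eef_pos: [0.5858, 0.0727, 0.3298]
eef_rot: [0.0, 0.997, 0.076, 0.006]
wrist_force: [7.5, 3.3, 18.1]
opening: 0.221
```

Request:
{"name": "move_arm", "arguments": {
  "moves": [
    {"gripper": 0, "x": 0, "y": 0, "z": 0.05, "roll": 0},
    {"gripper": 0, "x": 0, "y": 0, "z": 0, "roll": 0}
  ]
}}

```text
time_s: 21.72
eef_pos: [0.5858, 0.0727, 0.3293]
eef_rot: [0.0, 0.997, 0.076, 0.006]
wrist_force: [7.7, 2.5, 17.9]
opening: 0.221
```

Request:
{"name": "move_arm", "arguments": {
  "moves": [
    {"gripper": 0, "x": 0, "y": 0, "z": 0.05, "roll": 0},
    {"gripper": 0, "x": 0, "y": 0, "z": 0, "roll": 0}
  ]
}}

```text
time_s: 21.98
eef_pos: [0.5858, 0.0727, 0.3289]
eef_rot: [0.0, 0.997, 0.076, 0.006]
wrist_force: [7.5, 3.4, 18.7]
opening: 0.216
```

```bash
python3 - <<'E'
from h import *
import pickle
o=st();print(o[:5],o[5]["torque"])
s=grab("scene");pickle.dump(s,open("s5.pkl","wb"))
hsv=cv2.cvtColor(s["img"],cv2.COLOR_RGB2HSV)
# plate long edge in scene: unshaded bright part
m=((hsv[:,:,1]<70)&(hsv[:,:,2]>140)).astype(np.uint8)
for v in range(165,200,4):
    us=[u for u in range(370,415) if m[v,u]]; 
    if us: e=onz(s,max(us)+.5,v,.108); print(v,max(us),e[:2].round(4))
s0=pickle.load(open("scene0.pkl","rb"));h0=cv2.cvtColor(s0["img"],cv2.COLOR_RGB2HSV)
for v in range(165,200,4):
    us=[u for u in range(370,415) if h0[v,u,1]<70 and h0[v,u,2]>140]
    if us: e=onz(s0,max(us)+.5,v,.108); print("before",v,max(us),e[:2].round(4))
E
```

```text
(21.975, array([0.58577867, 0.07267539, 0.32894635]), np.float64(0.15280513639220755), array([ 7.46084734,  3.43811659, 18.68064334]), 0.21617155898031343) [ 0.60320263 -1.504341   -0.02815915]
165 401 [0.5713 0.2814]
169 404 [0.5874 0.2663]
173 401 [0.5899 0.2435]
177 399 [0.5945 0.2226]
181 396 [0.5968 0.2008]
185 394 [0.6013 0.1808]
189 391 [0.6035 0.16  ]
193 389 [0.6077 0.141 ]
before 165 402 [0.5736 0.2827]
before 169 404 [0.5874 0.2663]
before 173 402 [0.5921 0.2449]
before 177 399 [0.5945 0.2226]
before 181 397 [0.599  0.2021]
before 185 395 [0.6034 0.1822]
before 189 393 [0.6077 0.1626]
before 193 391 [0.6119 0.1436]
before 197 389 [0.616  0.1249]
```

Request:
{"name": "move_arm", "arguments": {
  "moves": [
    {"gripper": 0, "x": -0.06, "y": -0.02, "z": 0, "roll": 0},
    {"gripper": 0, "x": -0.04, "y": -0.02, "z": 0, "roll": 0},
    {"gripper": 0, "x": 0, "y": 0, "z": 0, "roll": 0}
  ]
}}

```text
time_s: 22.4
eef_pos: [0.5852, 0.0728, 0.329]
eef_rot: [0.001, 0.997, 0.076, 0.007]
wrist_force: [9.7, 2.5, 16.4]
opening: 0.214
```

Request:
{"name": "move_arm", "arguments": {
  "moves": [
    {"gripper": 0, "x": 0, "y": 0, "z": 0.05, "roll": 0},
    {"gripper": 0, "x": 0, "y": 0, "z": 0.05, "roll": 0},
    {"gripper": 0, "x": 0, "y": 0, "z": 0, "roll": 0}
  ]
}}

```text
time_s: 22.78
eef_pos: [0.5852, 0.0728, 0.3282]
eef_rot: [0.001, 0.997, 0.076, 0.007]
wrist_force: [9.4, 2.1, 18.0]
opening: 0.216
```

```bash
python3 - <<'E'
from h import *
s=grab("scene"); o=st();print(o[:5])
for a in (.19,.18): print(proj(s,[.5862,.0727,.015+a]))
g=s["img"][:,:,0].astype(int)
print([g[v,364:377].tolist() for v in range(160,182,1)])
E
```

```text
(22.825, array([0.58516048, 0.0727853 , 0.32817636]), np.float64(0.15269999860726413), array([ 8.49355969,  3.6756716 , 18.14863381]), 0.21625788179397132)
(np.float64(370.0620084380959), np.float64(168.02734765743378))
(np.float64(369.8717926792057), np.float64(171.85418213802257))
[[16, 17, 25, 66, 147, 205, 197, 150, 88, 36, 19, 17, 19], [17, 15, 31, 91, 180, 229, 232, 209, 134, 51, 20, 14, 17], [17, 16, 36, 110, 195, 233, 236, 221, 146, 57, 20, 18, 18], [15, 17, 38, 113, 200, 233, 236, 221, 148, 58, 18, 18, 19], [12, 16, 44, 123, 209, 234, 236, 223, 148, 58, 18, 17, 19], [17, 16, 51, 141, 223, 236, 237, 226, 154, 66, 22, 13, 16], [19, 19, 59, 150, 226, 236, 236, 229, 177, 96, 34, 15, 17], [17, 27, 66, 142, 202, 214, 216, 212, 190, 125, 49, 17, 16], [16, 21, 47, 90, 116, 117, 121, 134, 135, 102, 46, 17, 19], [16, 20, 30, 43, 46, 43, 40, 54, 60, 50, 25, 18, 17], [16, 18, 26, 31, 34, 33, 36, 35, 32, 27, 19, 14, 17], [21, 23, 27, 33, 35, 34, 36, 34, 33, 25, 19, 18, 19], [32, 25, 31, 33, 34, 35, 33, 35, 32, 23, 20, 16, 17], [49, 28, 29, 33, 34, 34, 35, 36, 31, 26, 21, 17, 16], [49, 31, 31, 32, 37, 33, 33, 34, 33, 30, 34, 27, 20], [51, 28, 30, 32, 35, 35, 35, 35, 34, 44, 56, 45, 29], [51, 29, 28, 34, 34, 35, 35, 34, 39, 54, 73, 63, 36], [50, 29, 31, 31, 35, 34, 33, 32, 38, 59, 74, 66, 36], [47, 27, 27, 33, 35, 35, 36, 35, 41, 62, 78, 67, 37], [43, 27, 29, 31, 36, 35, 34, 34, 47, 65, 76, 66, 34], [42, 24, 29, 34, 35, 36, 35, 38, 44, 68, 77, 68, 35], [41, 26, 29, 34, 35, 35, 35, 35, 44, 66, 76, 66, 33]]
```

By finger height the drift is in to about 96 mm and the plate's edge slope has come round to the rail's. That is snug, so I stop pressing, relieve the side pull and draw it out.

Request:
{"name": "move_arm", "arguments": {
  "moves": [
    {"gripper": 0, "x": 0.08, "y": -0.03, "z": -0.1, "roll": 0},
    {"gripper": 0, "x": 0.08, "y": -0.03, "z": -0.15, "roll": 0},
    {"gripper": 0, "x": 0.08, "y": 0, "z": -0.2, "roll": 0}
  ]
}}

```text
time_s: 23.2
eef_pos: [0.5861, 0.0734, 0.3285]
eef_rot: [0.001, 0.997, 0.076, 0.004]
wrist_force: [13.2, -0.2, -8.6]
opening: 0.217
```

Request:
{"name": "move_arm", "arguments": {
  "moves": [
    {"gripper": 0, "x": 0, "y": 0, "z": -0.2, "roll": 0},
    {"gripper": 0, "x": 0, "y": 0, "z": -0.2, "roll": 0},
    {"gripper": 0, "x": 0, "y": 0, "z": -0.2, "roll": 0}
  ]
}}

```text
time_s: 23.58
eef_pos: [0.5855, 0.0733, 0.3321]
eef_rot: [0.0, 0.997, 0.076, 0.003]
wrist_force: [14.5, 0.4, -13.2]
opening: 0.218
```

Request:
{"name": "move_arm", "arguments": {
  "moves": [
    {"gripper": 0, "x": 0.1, "y": 0, "z": -0.1, "roll": 0},
    {"gripper": 0, "x": 0.1, "y": 0, "z": -0.1, "roll": 0},
    {"gripper": 0, "x": 0, "y": 0, "z": -0.2, "roll": 0}
  ]
}}

```text
time_s: 23.95
eef_pos: [0.5867, 0.0735, 0.3357]
eef_rot: [0.001, 0.997, 0.076, 0.001]
wrist_force: [9.2, -0.9, -9.4]
opening: 0.222
```

Request:
{"name": "move_arm", "arguments": {
  "moves": [
    {"gripper": 0, "x": 0, "y": 0, "z": -0.3, "roll": 0},
    {"gripper": 0, "x": 0, "y": 0, "z": -0.3, "roll": 0}
  ]
}}

```text
time_s: 24.2
eef_pos: [0.5865, 0.0735, 0.3417]
eef_rot: [0.0, 0.997, 0.076, 0.0]
wrist_force: [8.1, -1.0, -7.8]
opening: 0.218
```

Request:
{"name": "move_arm", "arguments": {
  "moves": [
    {"gripper": 0, "x": 0.08, "y": 0, "z": -0.3, "roll": 0},
    {"gripper": 0, "x": 0.08, "y": 0, "z": -0.4, "roll": 0},
    {"gripper": 0, "x": 0, "y": 0, "z": -0.5, "roll": 0}
  ]
}}

```text
time_s: 24.58
eef_pos: [0.5873, 0.0738, 0.3536]
eef_rot: [0.0, 0.997, 0.076, -0.001]
wrist_force: [2.9, -1.1, -4.7]
opening: 0.216
```

Request:
{"name": "move_arm", "arguments": {
  "moves": [
    {"gripper": 0, "x": 0.05, "y": 0, "z": -0.8, "roll": 0},
    {"gripper": 0, "x": 0, "y": 0, "z": -1, "roll": 0}
  ]
}}

```text
time_s: 24.82
eef_pos: [0.5876, 0.0744, 0.3729]
eef_rot: [-0.0, 0.997, 0.076, -0.001]
wrist_force: [0.7, -0.2, -4.1]
opening: 0.218
```

Request:
{"name": "move_arm", "arguments": {
  "moves": [
    {"gripper": 0, "x": 0, "y": 0, "z": -3, "roll": 0},
    {"gripper": 0, "x": 0, "y": 0, "z": -4.6, "roll": 0},
    {"gripper": 0, "x": 0, "y": 0, "z": -4.6, "roll": 0},
    {"gripper": 0, "x": 0, "y": 0, "z": 0, "roll": 0}
  ]
}}

```text
time_s: 25.32
eef_pos: [0.5883, 0.0746, 0.5004]
eef_rot: [0.0, 0.997, 0.076, 0.004]
wrist_force: [-0.0, 0.1, -3.0]
opening: 0.219
```

Request:
{"name": "move_arm", "arguments": {
  "moves": [
    {"gripper": 0, "x": -0.5, "y": 4.3, "z": 0, "roll": 0},
    {"gripper": 0, "x": -0.7, "y": 5.5, "z": 0, "roll": 0},
    {"gripper": 0, "x": -0.7, "y": 5.5, "z": 0, "roll": 0},
    {"gripper": 0, "x": -0.7, "y": 5.5, "z": 0, "roll": 0},
    {"gripper": 0, "x": -0.7, "y": 5.5, "z": 0, "roll": 0}
  ]
}}

```text
time_s: 25.95
eef_pos: [0.595, -0.1919, 0.4931]
eef_rot: [-0.001, 0.997, 0.076, -0.001]
wrist_force: [0.9, 0.2, -3.5]
opening: 0.211
```

Request:
{"name": "move_arm", "arguments": {
  "moves": [
    {"gripper": 0, "x": -0.7, "y": 5.5, "z": 0, "roll": 0},
    {"gripper": 0, "x": -0.6, "y": 4.8, "z": 0, "roll": 0},
    {"gripper": 0, "x": -0.3, "y": 2.7, "z": 0, "roll": 0},
    {"gripper": 0, "x": 0, "y": 0, "z": 0, "roll": 0}
  ]
}}

```text
time_s: 26.45
eef_pos: [0.5988, -0.3235, 0.4922]
eef_rot: [-0.002, 0.997, 0.075, -0.002]
wrist_force: [0.2, 0.5, -3.1]
opening: 0.218
```

```bash
python3 - <<'E'
from h import *
import pickle
print(st()[:5]); print(to([.599,-.3205,.44],np.radians(8.6)))
t=grab("top");s=grab("scene");pickle.dump((t,s),open("c2.pkl","wb"))
e=st()[1];print("tip pred",proj(s,e-[0,0,.317]),proj(s,[.599,-.3205,.08]))
A=t["img"][205:255,225:290][:,:,::-1];A=cv2.resize(A,(390,300),interpolation=cv2.INTER_CUBIC)
B=s["img"][210:360,190:330][:,:,::-1];B=cv2.resize(B,(410,440),interpolation=cv2.INTER_CUBIC)
A=cv2.copyMakeBorder(A,0,140,0,0,cv2.BORDER_CONSTANT);cv2.imwrite("pics/v6.png",np.hstack([A,B]))
hsv=cv2.cvtColor(t["img"],cv2.COLOR_RGB2HSV)
pl=cv2.morphologyEx(((hsv[:,:,1]<70)&(hsv[:,:,2]>120)).astype(np.uint8)[205:285,160:280],cv2.MORPH_CLOSE,np.ones((15,15)))
cs=max(cv2.findContours(pl,0,2)[0],key=cv2.contourArea);bx=cv2.boxPoints(cv2.minAreaRect(cs))+[160,205]
for p in bx: print("plate",onz(t,*p,.108)[:2].round(4))
E
```

```text
(26.45, array([ 0.5987586 , -0.32354701,  0.49220117]), np.float64(0.1497535169059579), array([ 0.17726294,  0.49895987, -3.05142941]), 0.21809569431572493)
cm x 0.07 y -0.30 z 5.22 | roll -0.0
tip pred (np.float64(269.47602752464525), np.float64(277.5441193032886)) (np.float64(273.40539531944466), np.float64(314.6879029092138))
plate [0.5881 0.2799]
plate [0.624  0.0382]
plate [0.5645 0.0289]
plate [0.5288 0.2698]
```

View pics/v6.png

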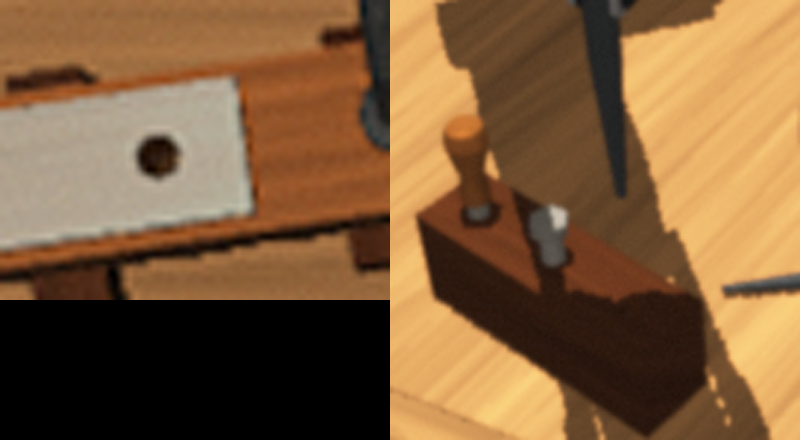

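Plate slope 0.1485 against the rail's 0.150, and the rail hole shows round and dark through the plate hole, so they are in line. But the look-alike punch now seems to lie flat at crop (760,285), so I check when that happened.

```bash
python3 - <<'E'
from h import *
import pickle
s0=pickle.load(open("scene0.pkl","rb"));s1=pickle.load(open("c1.pkl","rb"))[1];s5=pickle.load(open("s5.pkl","rb"));s2=pickle.load(open("c2.pkl","rb"))[1]
I=[cv2.resize(c["img"][220:340,240:400][:,:,::-1],(400,300),interpolation=cv2.INTER_CUBIC) for c in(s0,s1,s5,s2)]
cv2.imwrite("pics/v7.png",np.vstack([np.hstack(I[:2]),np.hstack(I[2:])]))
E
```

```text
(no output)
```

View pics/v7.png

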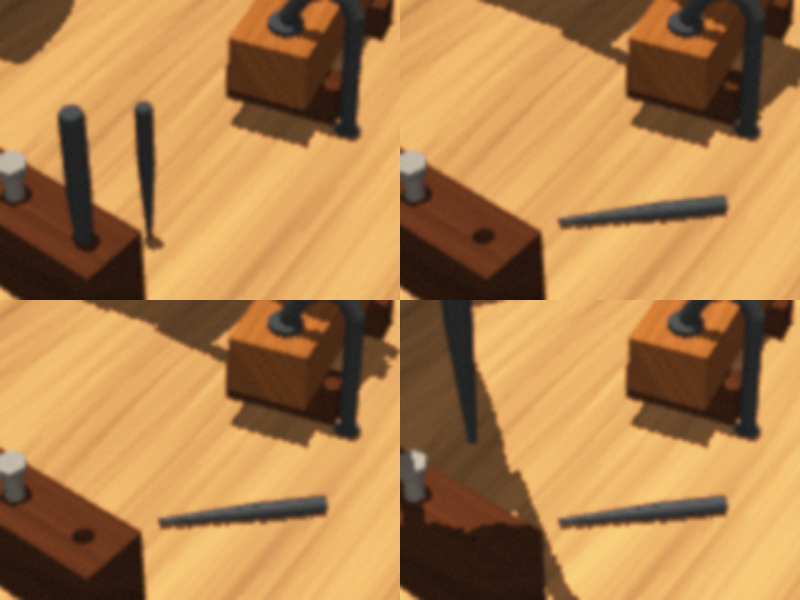

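The look-alike had already toppled by t=5.35 s. It was balanced on its point at the start, I never came near it, and it is no part of the job, so I leave it. Now I stand the drift back in its hole.

Request:
{"name": "move_arm", "arguments": {
  "moves": [
    {"gripper": 0, "x": 0.05, "y": -0.3, "z": 4, "roll": 0},
    {"gripper": 0, "x": 0, "y": 0, "z": 4, "roll": 0},
    {"gripper": 0, "x": 0, "y": 0, "z": 1.5, "roll": 0},
    {"gripper": 0, "x": 0, "y": 0, "z": 1, "roll": 0},
    {"gripper": 0, "x": 0, "y": 0, "z": 1, "roll": 0}
  ]
}}

```text
time_s: 27.18
eef_pos: [0.6001, -0.3185, 0.3811]
eef_rot: [0.001, 0.997, 0.076, 0.001]
wrist_force: [0.2, -0.6, -2.9]
opening: 0.221
```

Request:
{"name": "move_arm", "arguments": {
  "moves": [
    {"gripper": 0, "x": 0, "y": 0, "z": 1, "roll": 0},
    {"gripper": 0, "x": 0, "y": 0, "z": 1, "roll": 0},
    {"gripper": 0, "x": 0, "y": 0, "z": 0, "roll": 0}
  ]
}}

```text
time_s: 27.55
eef_pos: [0.5993, -0.3185, 0.3586]
eef_rot: [-0.001, 0.997, 0.076, -0.001]
wrist_force: [-0.3, -0.3, -3.6]
opening: 0.218
```

Request:
{"name": "move_arm", "arguments": {
  "moves": [
    {"gripper": 0, "x": 0, "y": 0.2, "z": 1, "roll": 0},
    {"gripper": 0, "x": 0, "y": 0, "z": 0.8, "roll": 0},
    {"gripper": 0, "x": 0, "y": 0, "z": 0.4, "roll": 0},
    {"gripper": 0, "x": 0, "y": 0, "z": 0, "roll": 0}
  ]
}}

```text
time_s: 28.05
eef_pos: [0.5998, -0.3204, 0.3372]
eef_rot: [-0.0, 0.997, 0.076, -0.0]
wrist_force: [0.2, -0.3, -4.1]
opening: 0.217
```

Request:
{"name": "move_arm", "arguments": {
  "moves": [
    {"gripper": 0, "x": 0, "y": 0, "z": 0.15, "roll": 0},
    {"gripper": 0, "x": 0, "y": 0, "z": 0.15, "roll": 0},
    {"gripper": 0, "x": 0, "y": 0, "z": 0, "roll": 0}
  ]
}}

```text
time_s: 28.42
eef_pos: [0.5999, -0.3205, 0.3348]
eef_rot: [-0.0, 0.997, 0.076, 0.0]
wrist_force: [-1.1, 0.1, -2.6]
opening: 0.218
```

Request:
{"name": "move_arm", "arguments": {
  "moves": [
    {"gripper": 0, "x": 0, "y": 0, "z": 0.15, "roll": 0},
    {"gripper": 0, "x": 0, "y": 0, "z": 0.1, "roll": 0},
    {"gripper": 0, "x": 0, "y": 0, "z": 0, "roll": 0}
  ]
}}

```text
time_s: 28.8
eef_pos: [0.5999, -0.3205, 0.3321]
eef_rot: [-0.0, 0.997, 0.076, -0.0]
wrist_force: [-0.0, 0.3, -3.4]
opening: 0.222
```

Request:
{"name": "move_arm", "arguments": {
  "moves": [
    {"gripper": 0, "x": 0, "y": 0, "z": 0.15, "roll": 0},
    {"gripper": 0, "x": 0, "y": 0, "z": 0, "roll": 0}
  ]
}}

```text
time_s: 29.05
eef_pos: [0.6, -0.3206, 0.3317]
eef_rot: [0.0, 0.997, 0.076, 0.0]
wrist_force: [-2.0, 0.4, 2.6]
opening: 0.217
```

Contact at the same finger height as when I picked it up, so there was no slip. Release, rise, and measure the hex angle.

Request:
{"name": "move_arm", "arguments": {
  "moves": [
    {"gripper": 60, "x": 0, "y": 0, "z": 0, "roll": 0},
    {"gripper": 60, "x": 0, "y": 0, "z": 0, "roll": 0},
    {"gripper": 60, "x": 0, "y": 0, "z": 0, "roll": 0},
    {"gripper": 60, "x": 0, "y": 0, "z": -3, "roll": 0},
    {"gripper": 60, "x": 0, "y": 0, "z": -5, "roll": 0}
  ]
}}

```text
time_s: 29.68
eef_pos: [0.5994, -0.3202, 0.409]
eef_rot: [-0.002, 0.997, 0.076, -0.002]
wrist_force: [1.1, 1.1, -0.2]
opening: 0.602
```

```bash
python3 - <<'E'
from h import *
import pickle
t=pickle.load(open("top0.pkl","rb"));s=pickle.load(open("scene0.pkl","rb"))
def head(c,box,f):
    im=c["img"][box[1]:box[3],box[0]:box[2]]
    g=cv2.resize(im,None,fx=f,fy=f,interpolation=cv2.INTER_CUBIC); h=cv2.cvtColor(g,cv2.COLOR_RGB2HSV)
    m=((h[:,:,1]<90)&(h[:,:,2]>105)).astype(np.uint8)
    k=max(cv2.findContours(m,0,1)[0],key=cv2.contourArea)[:,0]
    return np.array([onz(c,(u+.5)/f-.5+box[0],(v+.5)/f-.5+box[1],.115)[:2] for u,v in k])
for n,P in(("top",head(t,(385,240,420,275),10)),("scene",head(s,(230,275,262,290),10))):
    hull=cv2.convexHull((P*1e5).astype(np.int32))[:,0]/1e5
    q=cv2.moments((hull*1e6).astype(np.int32)[:,None]); c=np.array([q["m10"],q["m01"]])/q["m00"]/1e6
    d=hull-c; w=[]
    for a in range(0,180,2):
        e=np.array([np.cos(np.radians(a)),np.sin(np.radians(a))]);w.append(np.ptp(d@e))
    w=np.array(w);F=np.array([np.mean([w[(i+j)%90] for j in(0,30,60)]) for i in range(30)])
    print(n,c.round(4),"flat dirs deg",2*np.argmin(F),"+60k","minmax",F.min().round(4),F.max().round(4))
print(st()[:5])
E
```

```text
top [ 0.5246 -0.3143] flat dirs deg 36 +60k minmax 0.025 0.0272
scene [ 0.5233 -0.3134] flat dirs deg 40 +60k minmax 0.0267 0.0281
(29.675, array([ 0.59943005, -0.32023752,  0.40897801]), np.float64(0.15256551864885795), array([ 1.11507699,  1.0946373 , -0.19800214]), 0.6023515662609583)
```

Request:
{"name": "move_arm", "arguments": {
  "moves": [
    {"gripper": 60, "x": 0, "y": 0, "z": 0, "roll": -9.8},
    {"gripper": 60, "x": 0, "y": 0, "z": 0, "roll": -9.8},
    {"gripper": 60, "x": 0, "y": 0, "z": 0, "roll": -9.8},
    {"gripper": 60, "x": 0, "y": 0, "z": 0, "roll": -9.8},
    {"gripper": 60, "x": 0, "y": 0, "z": 0, "roll": -9.8}
  ]
}}

```text
time_s: 30.3
eef_pos: [0.5999, -0.3205, 0.4108]
eef_rot: [0.0, 0.874, 0.485, 0.0]
wrist_force: [-0.3, -0.5, -0.1]
opening: 0.598
```

Request:
{"name": "move_arm", "arguments": {
  "moves": [
    {"gripper": 60, "x": 0, "y": 0, "z": 0, "roll": -9.8},
    {"gripper": 60, "x": 0, "y": 0, "z": 0, "roll": -9.8},
    {"gripper": 60, "x": 0, "y": 0, "z": 0, "roll": -9.8},
    {"gripper": 60, "x": 0.8, "y": -3.7, "z": 0, "roll": -9.8},
    {"gripper": 60, "x": 0.8, "y": -3.7, "z": 0, "roll": 0}
  ]
}}

```text
time_s: 30.92
eef_pos: [0.525, -0.3067, 0.4104]
eef_rot: [-0.0, 0.662, 0.75, 0.0]
wrist_force: [0.1, -0.3, 0.5]
opening: 0.597
```

Request:
{"name": "move_arm", "arguments": {
  "moves": [
    {"gripper": 55, "x": 0, "y": 0, "z": 0, "roll": 0},
    {"gripper": 55, "x": 0, "y": 0, "z": 0, "roll": 0}
  ]
}}

```text
time_s: 31.18
eef_pos: [0.526, -0.3075, 0.4113]
eef_rot: [0.001, 0.663, 0.749, 0.0]
wrist_force: [-0.3, 0.1, -0.4]
opening: 0.551
```

```bash
python3 - <<'E'
from h import *
print(st()[:5],np.degrees(st()[2])); print(to([.524,-.3137,.281],np.radians(97)))
E
```

```text
(31.175, array([ 0.52604266, -0.30746235,  0.4113337 ]), np.float64(1.6916569845539164), array([-0.2578779 ,  0.13879321, -0.3764996 ]), 0.5511918565091559) 96.92480559876691
cm x -0.59 y -0.28 z 13.03 | roll -0.1
```

Request:
{"name": "move_arm", "arguments": {
  "moves": [
    {"gripper": 55, "x": -0.6, "y": -0.3, "z": 4, "roll": 0},
    {"gripper": 55, "x": 0, "y": 0, "z": 4, "roll": 0},
    {"gripper": 55, "x": 0, "y": 0, "z": 3, "roll": 0},
    {"gripper": 55, "x": 0, "y": 0, "z": 2, "roll": 0},
    {"gripper": 55, "x": 0, "y": 0, "z": 0, "roll": 0}
  ]
}}

```text
time_s: 31.8
eef_pos: [0.5235, -0.3132, 0.2792]
eef_rot: [-0.001, 0.663, 0.749, 0.0]
wrist_force: [-0.4, 0.1, 1.0]
opening: 0.551
```

Request:
{"name": "move_arm", "arguments": {
  "moves": [
    {"gripper": 25, "x": 0, "y": 0, "z": 0, "roll": 0},
    {"gripper": 0, "x": 0, "y": 0, "z": 0, "roll": 0},
    {"gripper": 0, "x": 0, "y": 0, "z": 0, "roll": 0},
    {"gripper": 0, "x": 0, "y": 0, "z": 0, "roll": 0},
    {"gripper": 0, "x": 0, "y": 0, "z": 0, "roll": 0}
  ]
}}

```text
time_s: 32.42
eef_pos: [0.5239, -0.314, 0.2827]
eef_rot: [0.002, 0.663, 0.749, 0.0]
wrist_force: [-0.8, -0.4, 6.0]
opening: 0.249
```

```bash
python3 - <<'E'
from h import *
print(st()[:5],np.degrees(st()[2]))
E
```

```text
(32.425, array([ 0.52394704, -0.31404029,  0.2826996 ]), np.float64(1.6920107697723252), array([-0.8247627 , -0.36071875,  5.98973233]), 0.24875696758359436) 96.94507599863584
```

Request:
{"name": "move_arm", "arguments": {
  "moves": [
    {"gripper": 0, "x": 0, "y": 0, "z": -1, "roll": 0},
    {"gripper": 0, "x": 0, "y": 0, "z": -3, "roll": 0},
    {"gripper": 0, "x": 0, "y": 0, "z": -5, "roll": 0},
    {"gripper": 0, "x": 0, "y": 0, "z": -5, "roll": 0},
    {"gripper": 0, "x": 0, "y": 0, "z": -3, "roll": 0}
  ]
}}

```text
time_s: 33.05
eef_pos: [0.5233, -0.3134, 0.4542]
eef_rot: [0.001, 0.663, 0.749, -0.0]
wrist_force: [0.6, 0.1, -2.1]
opening: 0.249
```

```bash
python3 - <<'E'
from h import *
import pickle
t,s=pickle.load(open("c2.pkl","rb"))
for n,c in(("top",t),("scene",s)):
    u0,v0=proj(c,[.589,.072,.108]); u0,v0=int(round(u0)),int(round(v0))
    im=c["img"][v0-7:v0+8,u0-7:u0+8]; g=cv2.resize(cv2.cvtColor(im,cv2.COLOR_RGB2GRAY),None,fx=10,fy=10,interpolation=cv2.INTER_CUBIC)
    m=cv2.threshold(g,0,255,cv2.THRESH_BINARY_INV+cv2.THRESH_OTSU)[1]
    k=cv2.findContours(m,0,1)[0]
    for q in k:
        if cv2.contourArea(q)>500:
            (a,b),(w,h),_=cv2.minAreaRect(q); print(n,(a+.5)/10-.5+u0-7,(b+.5)/10-.5+v0-7,w/10,h/10,onz(c,(a+.5)/10-.5+u0-7,(b+.5)/10-.5+v0-7,.108))
print(st()[:5],np.degrees(st()[2])); print(to([.589,.072,.44]))
s=grab("scene"); t=grab("top"); pickle.dump((t,s),open("c3.pkl","wb"))
e=st()[1]; print(proj(s,e-[0,0,.2827-.115]),proj(s,e-[0,0,.2827-.015]))
save(s,"v8.png",(190,180,330,330),4)
E
```

```text
top 250.8 230.75 7.2 7.1 [0.58916574 0.07106039 0.108     ]
scene 368.6 203.4 4.3 7.5 [0.58652585 0.07360103 0.108     ]
(33.05, array([ 0.52330928, -0.3134376 ,  0.45420976]), np.float64(1.6920831701445802), array([ 0.61473951,  0.06412674, -2.10751299]), 0.24940756959984176) 96.94922423440123
cm x 37.47 y 11.18 z 1.42 | roll 0.0
(np.float64(232.85928663231766), np.float64(211.71152530505157)) (np.float64(239.3146579740677), np.float64(255.99093105667762))
```

View pics/v8.png

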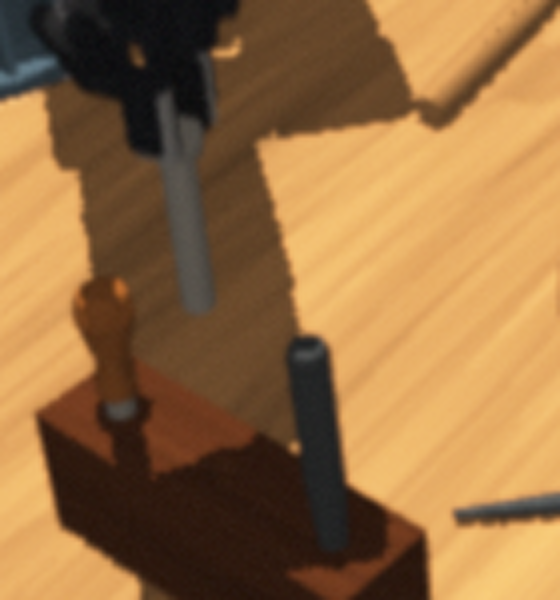

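The bolt is held upright (end at (239.5,256.2), as predicted), the drift stands in the block and the awl is untouched. Now over to the holes.

Request:
{"name": "move_arm", "arguments": {
  "moves": [
    {"gripper": 0, "x": 3.5, "y": 1.1, "z": 0, "roll": 0},
    {"gripper": 0, "x": 5.5, "y": 1.6, "z": 0, "roll": 0},
    {"gripper": 0, "x": 5.5, "y": 1.6, "z": 0, "roll": 0},
    {"gripper": 0, "x": 5.5, "y": 1.6, "z": 0, "roll": 0},
    {"gripper": 0, "x": 5.5, "y": 1.6, "z": 0, "roll": 0}
  ]
}}

```text
time_s: 33.78
eef_pos: [0.5665, -0.0494, 0.4486]
eef_rot: [-0.002, 0.663, 0.749, -0.001]
wrist_force: [1.1, -0.3, -1.7]
opening: 0.25
```

Request:
{"name": "move_arm", "arguments": {
  "moves": [
    {"gripper": 0, "x": 5.5, "y": 1.6, "z": 0, "roll": 0},
    {"gripper": 0, "x": 4.3, "y": 1.4, "z": 0, "roll": 0},
    {"gripper": 0, "x": 2, "y": 0.7, "z": 1.5, "roll": 0},
    {"gripper": 0, "x": 0, "y": 0, "z": 2, "roll": 0},
    {"gripper": 0, "x": 0, "y": 0, "z": 0, "roll": 0}
  ]
}}

```text
time_s: 34.4
eef_pos: [0.5884, 0.07, 0.4117]
eef_rot: [-0.003, 0.663, 0.749, -0.002]
wrist_force: [-0.1, -0.8, -1.6]
opening: 0.249
```

```bash
python3 - <<'E'
from h import *
print(st()[:5],np.degrees(st()[2])); print(to([.589,.072,.383]))
s=grab("scene"); e=st()[1]; print("pred end",proj(s,e-[0,0,.2677]),"hole",proj(s,[.589,.072,.108]))
E
```

```text
(34.4, array([0.58842785, 0.0700313 , 0.41166842]), np.float64(1.6919354893266783), array([-0.09828483, -0.76816731, -1.5961572 ]), 0.24900050900666126) 96.94076274682041
cm x 0.19 y 0.08 z 2.87 | roll 0.0
pred end (np.float64(369.36796382140517), np.float64(191.03888101904352)) hole (np.float64(369.1824387099603), np.float64(204.0205173838328))
```

Request:
{"name": "move_arm", "arguments": {
  "moves": [
    {"gripper": 0, "x": 0.15, "y": 0.05, "z": 1.5, "roll": 0},
    {"gripper": 0, "x": 0, "y": 0, "z": 1.3, "roll": 0},
    {"gripper": 0, "x": 0, "y": 0, "z": 0, "roll": 0},
    {"gripper": 0, "x": 0, "y": 0, "z": 0.3, "roll": 0},
    {"gripper": 0, "x": 0, "y": 0, "z": 0.3, "roll": 0}
  ]
}}

```text
time_s: 35.08
eef_pos: [0.5899, 0.0718, 0.3822]
eef_rot: [0.0, 0.663, 0.749, 0.0]
wrist_force: [-0.4, 0.1, -0.8]
opening: 0.252
```

Request:
{"name": "move_arm", "arguments": {
  "moves": [
    {"gripper": 0, "x": 0, "y": 0, "z": 0.2, "roll": 0},
    {"gripper": 0, "x": 0, "y": 0, "z": 0.1, "roll": 0},
    {"gripper": 0, "x": 0, "y": 0, "z": 0, "roll": 0}
  ]
}}

```text
time_s: 35.45
eef_pos: [0.5898, 0.0718, 0.3788]
eef_rot: [0.0, 0.663, 0.749, 0.0]
wrist_force: [0.3, 0.3, -2.7]
opening: 0.253
```

Request:
{"name": "move_arm", "arguments": {
  "moves": [
    {"gripper": 0, "x": 0, "y": -0.08, "z": 0, "roll": 0},
    {"gripper": 0, "x": 0, "y": 0, "z": 0.2, "roll": 0},
    {"gripper": 0, "x": 0, "y": 0, "z": 0.1, "roll": 0},
    {"gripper": 0, "x": 0, "y": 0, "z": 0, "roll": 0}
  ]
}}

```text
time_s: 35.95
eef_pos: [0.5889, 0.0717, 0.3756]
eef_rot: [-0.0, 0.663, 0.749, -0.0]
wrist_force: [0.7, 0.6, -1.0]
opening: 0.247
```

Request:
{"name": "move_arm", "arguments": {
  "moves": [
    {"gripper": 0, "x": 0, "y": 0, "z": 0.15, "roll": 0},
    {"gripper": 0, "x": 0, "y": 0, "z": 0, "roll": 0}
  ]
}}

```text
time_s: 36.2
eef_pos: [0.5889, 0.0717, 0.3741]
eef_rot: [-0.0, 0.663, 0.749, -0.0]
wrist_force: [1.2, 0.3, -1.1]
opening: 0.245
```

Request:
{"name": "move_arm", "arguments": {
  "moves": [
    {"gripper": 0, "x": 0, "y": 0, "z": 0.15, "roll": 0},
    {"gripper": 0, "x": 0, "y": 0, "z": 0, "roll": 0}
  ]
}}

```text
time_s: 36.45
eef_pos: [0.5889, 0.0717, 0.3726]
eef_rot: [-0.0, 0.663, 0.749, -0.0]
wrist_force: [-0.5, -0.1, -0.7]
opening: 0.253
```

Bolt end at about 105 mm, inside the plate hole with no force. On.

Request:
{"name": "move_arm", "arguments": {
  "moves": [
    {"gripper": 0, "x": 0, "y": 0, "z": 0.15, "roll": 0},
    {"gripper": 0, "x": 0, "y": 0, "z": 0.15, "roll": 0},
    {"gripper": 0, "x": 0, "y": 0, "z": 0.1, "roll": 0}
  ]
}}

```text
time_s: 36.83
eef_pos: [0.589, 0.0717, 0.3687]
eef_rot: [-0.0, 0.663, 0.749, -0.0]
wrist_force: [-0.2, -0.7, -1.3]
opening: 0.249
```

Request:
{"name": "move_arm", "arguments": {
  "moves": [
    {"gripper": 0, "x": 0, "y": 0, "z": 0.1, "roll": 0},
    {"gripper": 0, "x": 0, "y": 0, "z": 0.1, "roll": 0},
    {"gripper": 0, "x": 0, "y": 0, "z": 0.1, "roll": 0}
  ]
}}

```text
time_s: 37.2
eef_pos: [0.589, 0.0717, 0.3658]
eef_rot: [0.0, 0.663, 0.749, -0.0]
wrist_force: [0.4, -0.8, -1.9]
opening: 0.249
```

Request:
{"name": "move_arm", "arguments": {
  "moves": [
    {"gripper": 0, "x": 0, "y": 0, "z": 0.1, "roll": 0},
    {"gripper": 0, "x": 0, "y": 0, "z": 0.1, "roll": 0},
    {"gripper": 0, "x": 0, "y": 0, "z": 0.1, "roll": 0}
  ]
}}

```text
time_s: 37.58
eef_pos: [0.589, 0.0717, 0.3627]
eef_rot: [0.0, 0.663, 0.749, -0.0]
wrist_force: [0.3, -0.9, -2.1]
opening: 0.246
```

Now 5 mm into the rail hole with no force.

Request:
{"name": "move_arm", "arguments": {
  "moves": [
    {"gripper": 0, "x": 0, "y": 0, "z": 0.4, "roll": 0},
    {"gripper": 0, "x": 0, "y": 0, "z": 0.4, "roll": 0},
    {"gripper": 0, "x": 0, "y": 0, "z": 0.4, "roll": 0},
    {"gripper": 0, "x": 0, "y": 0, "z": 0.4, "roll": 0}
  ]
}}

```text
time_s: 38.08
eef_pos: [0.589, 0.0717, 0.3464]
eef_rot: [-0.0, 0.663, 0.749, -0.0]
wrist_force: [1.0, -0.7, -1.4]
opening: 0.246
```

Request:
{"name": "move_arm", "arguments": {
  "moves": [
    {"gripper": 0, "x": 0, "y": 0, "z": 0.5, "roll": 0},
    {"gripper": 0, "x": 0, "y": 0, "z": 0.5, "roll": 0},
    {"gripper": 0, "x": 0, "y": 0, "z": 0.5, "roll": 0},
    {"gripper": 0, "x": 0, "y": 0, "z": 0.5, "roll": 0}
  ]
}}

```text
time_s: 38.58
eef_pos: [0.589, 0.0717, 0.3265]
eef_rot: [0.0, 0.663, 0.749, -0.0]
wrist_force: [-0.0, -1.2, -1.1]
opening: 0.248
```

Request:
{"name": "move_arm", "arguments": {
  "moves": [
    {"gripper": 0, "x": 0, "y": 0, "z": 0.5, "roll": 0},
    {"gripper": 0, "x": 0, "y": 0, "z": 0.5, "roll": 0},
    {"gripper": 0, "x": 0, "y": 0, "z": 0.5, "roll": 0},
    {"gripper": 0, "x": 0, "y": 0, "z": 0.5, "roll": 0}
  ]
}}

```text
time_s: 39.08
eef_pos: [0.589, 0.0717, 0.3065]
eef_rot: [0.0, 0.663, 0.749, 0.0]
wrist_force: [-0.3, -1.8, -0.0]
opening: 0.252
```

Request:
{"name": "move_arm", "arguments": {
  "moves": [
    {"gripper": 0, "x": 0.03, "y": 0, "z": 0.4, "roll": 0},
    {"gripper": 0, "x": 0, "y": 0, "z": 0.4, "roll": 0},
    {"gripper": 0, "x": 0, "y": 0, "z": 0.4, "roll": 0},
    {"gripper": 0, "x": 0, "y": 0, "z": 0.3, "roll": 0},
    {"gripper": 0, "x": 0, "y": 0, "z": 0.2, "roll": 0}
  ]
}}

```text
time_s: 39.7
eef_pos: [0.589, 0.0718, 0.2898]
eef_rot: [0.0, 0.663, 0.749, -0.0]
wrist_force: [1.4, -4.8, 1.3]
opening: 0.252
```

Request:
{"name": "move_arm", "arguments": {
  "moves": [
    {"gripper": 0, "x": 0, "y": 0, "z": 0.1, "roll": 0},
    {"gripper": 0, "x": 0, "y": 0, "z": 0.1, "roll": 0},
    {"gripper": 0, "x": 0, "y": 0, "z": 0, "roll": 0}
  ]
}}

```text
time_s: 40.08
eef_pos: [0.5891, 0.0718, 0.2879]
eef_rot: [0.0, 0.663, 0.749, 0.0]
wrist_force: [0.4, -5.2, 0.2]
opening: 0.249
```

Request:
{"name": "move_arm", "arguments": {
  "moves": [
    {"gripper": 0, "x": 0, "y": 0, "z": 0.1, "roll": 0},
    {"gripper": 0, "x": 0, "y": 0, "z": 0, "roll": 0}
  ]
}}

```text
time_s: 40.33
eef_pos: [0.589, 0.0718, 0.2869]
eef_rot: [0.0, 0.663, 0.749, 0.0]
wrist_force: [1.3, -4.9, 1.1]
opening: 0.249
```

Request:
{"name": "move_arm", "arguments": {
  "moves": [
    {"gripper": 0, "x": -0.06, "y": 0, "z": 0.1, "roll": 0},
    {"gripper": 0, "x": 0, "y": 0, "z": 0, "roll": 0}
  ]
}}

```text
time_s: 40.58
eef_pos: [0.589, 0.0716, 0.2858]
eef_rot: [-0.0, 0.663, 0.749, 0.0]
wrist_force: [1.0, -3.5, 0.7]
opening: 0.251
```

Request:
{"name": "move_arm", "arguments": {
  "moves": [
    {"gripper": 0, "x": 0, "y": 0, "z": 0.1, "roll": 0},
    {"gripper": 0, "x": 0, "y": 0, "z": 0, "roll": 0}
  ]
}}

```text
time_s: 40.83
eef_pos: [0.5891, 0.0716, 0.2857]
eef_rot: [0.0, 0.663, 0.749, 0.0]
wrist_force: [-2.8, -3.6, 6.5]
opening: 0.251
```

Head met the plate at exactly the predicted height (0.2857). Release and rise.

Request:
{"name": "move_arm", "arguments": {
  "moves": [
    {"gripper": 50, "x": 0, "y": 0, "z": 0, "roll": 0},
    {"gripper": 50, "x": 0, "y": 0, "z": 0, "roll": 0},
    {"gripper": 50, "x": 0, "y": 0, "z": 0, "roll": 0},
    {"gripper": 50, "x": 0, "y": 0, "z": -2, "roll": 0},
    {"gripper": 50, "x": 0, "y": 0, "z": -4, "roll": 0}
  ]
}}

```text
time_s: 41.45
eef_pos: [0.5884, 0.0715, 0.3447]
eef_rot: [-0.001, 0.663, 0.749, -0.001]
wrist_force: [0.7, 0.2, 0.5]
opening: 0.508
```

Request:
{"name": "move_arm", "arguments": {
  "moves": [
    {"gripper": 50, "x": 0, "y": 0, "z": -5, "roll": 0},
    {"gripper": 50, "x": 0, "y": -5, "z": -4, "roll": 0},
    {"gripper": 50, "x": 0, "y": -6, "z": 0, "roll": 0},
    {"gripper": 50, "x": 0, "y": -6, "z": 0, "roll": 0},
    {"gripper": 50, "x": 0, "y": 0, "z": 0, "roll": 0}
  ]
}}

```text
time_s: 42.08
eef_pos: [0.4178, 0.0514, 0.4346]
eef_rot: [0.0, 0.663, 0.749, 0.0]
wrist_force: [-0.0, 0.1, 0.4]
opening: 0.503
```

```bash
python3 - <<'E'
from h import *
s=grab("scene");print(st()[:5],"head top",proj(s,[.589,.072,.118]))
A=cv2.resize(s["img"][140:240,330:460][:,:,::-1],(400,308),interpolation=cv2.INTER_CUBIC)
B=cv2.resize(s["img"][230:360,190:330][:,:,::-1],(331,308),interpolation=cv2.INTER_CUBIC)
cv2.imwrite("pics/v9.png",np.hstack([A,B]))
E
```

```text
(42.125, array([0.41988508, 0.05113451, 0.43544175]), np.float64(1.6916892352499535), array([0.71461408, 0.14287141, 0.91104544]), 0.5017082677901303) head top (np.float64(369.36116132667337), np.float64(200.5167024175738))
```

View pics/v9.png

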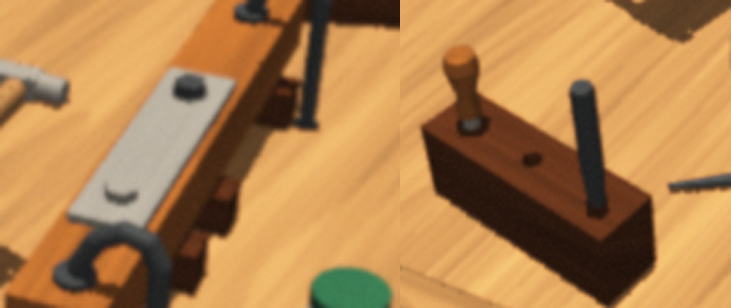

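The bolt head sits flat on the plate (crop (122,190), full image about (369.6,201.7), as predicted). The drift stands in its hole, the awl is in place, and the robot is clear of everything. Handing in.

```bash
python3 -c "
from bench import ctrl
print(ctrl.hand_in())"
```

```text
the job is handed in; nothing more can be done
None
```

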